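# Pack the washed incubator fittings for the autoclave

### The job

The incubator's shelf fittings lie washed on the blue mat: put all the steel ones into the aluminium tray for the autoclave, nesting the angle brackets over the saddle one on another, ridge up and fully down, centred along it with their legs parallel and their ends flush, and dropping each knurled thumb nut into a pocket of its own. Swing the tray's hinged retainer down over the nested brackets. The plastic port plugs must not be autoclaved: put those in the white tub. Leave the tip box, tube rack and beaker where they are.

Things in the scene. Friction and masses are not known exactly. Their poses are not given: they have to be found in the camera images.
- bracket0_mid (a point): Shelf bracket: a 50 mm long piece of stainless equal angle, legs 30 x 30 mm, 3 mm thick, each with a dark slot; it stands like a roof, ridge up, on its two leg edges: 42 mm wide, 23.3 mm high. This point is on its middle plane, half-way up (11.7 mm below the ridge line, 11.7 mm above its leg edges). y axis along its length (along the ridge), z up towards the ridge, x across. Easiest held by its two flat end faces, near the ridge. 55 to 90 g. Absent in some runs.
- bracket1_mid (a point): Shelf bracket: a 50 mm long piece of stainless equal angle, legs 30 x 30 mm, 3 mm thick, each with a dark slot; it stands like a roof, ridge up, on its two leg edges: 42 mm wide, 23.3 mm high. This point is on its middle plane, half-way up (11.7 mm below the ridge line, 11.7 mm above its leg edges). y axis along its length (along the ridge), z up towards the ridge, x across. Easiest held by its two flat end faces, near the ridge. 55 to 90 g. Absent in some runs.
- bracket2_mid (a point): Shelf bracket: a 50 mm long piece of stainless equal angle, legs 30 x 30 mm, 3 mm thick, each with a dark slot; it stands like a roof, ridge up, on its two leg edges: 42 mm wide, 23.3 mm high. This point is on its middle plane, half-way up (11.7 mm below the ridge line, 11.7 mm above its leg edges). y axis along its length (along the ridge), z up towards the ridge, x across. Easiest held by its two flat end faces, near the ridge. 55 to 90 g. Absent in some runs.
- bracket3_mid (a point): Shelf bracket: a 50 mm long piece of stainless equal angle, legs 30 x 30 mm, 3 mm thick, each with a dark slot; it stands like a roof, ridge up, on its two leg edges: 42 mm wide, 23.3 mm high. This point is on its middle plane, half-way up (11.7 mm below the ridge line, 11.7 mm above its leg edges). y axis along its length (along the ridge), z up towards the ridge, x across. Easiest held by its two flat end faces, near the ridge. 55 to 90 g. Absent in some runs.
- nut0_mid (a point): Stainless thumb nut: round knurled head 24 mm across and 12 mm high, with a smooth collar 15 mm across and 10 mm high standing on it; 22 mm high in all, 45 g. This point is on its axis half-way up (11 mm above its underside); z axis along the collar. Absent in some runs.
- nut1_mid (a point): Stainless thumb nut: round knurled head 24 mm across and 12 mm high, with a smooth collar 15 mm across and 10 mm high standing on it; 22 mm high in all, 45 g. This point is on its axis half-way up (11 mm above its underside); z axis along the collar. Absent in some runs.
- nut2_mid (a point): Stainless thumb nut: round knurled head 24 mm across and 12 mm high, with a smooth collar 15 mm across and 10 mm high standing on it; 22 mm high in all, 45 g. This point is on its axis half-way up (11 mm above its underside); z axis along the collar. Absent in some runs.
- plug0_mid (a point): White plastic port plug: tapered body 25 to 29 mm across, 14 mm high, then a flange 36 mm across and 4 mm thick, then a knob 16 mm across and 14 mm high on top; 32 mm high in all, 25 g. This point is on its axis half-way up (16 mm above its underside); z axis along the knob. Absent in some runs.
- plug1_mid (a point): White plastic port plug: tapered body 25 to 29 mm across, 14 mm high, then a flange 36 mm across and 4 mm thick, then a knob 16 mm across and 14 mm high on top; 32 mm high in all, 25 g. This point is on its axis half-way up (16 mm above its underside); z axis along the knob. Absent in some runs.
- tray: Low aluminium steriliser tray, fixed, 240 x 160 mm with 22 mm high, 3 mm thick walls and a 3 mm thick floor; origin at the centre of its underside, x along its 240 mm side. At x = -62 mm a saddle stands on the floor; around x = +60 mm, y = 0 an 84 x 84 mm block of four open square pockets, its top edge 27 mm above the underside. It stands to the left or to the right of the mat.
- saddle (a point): Middle of the saddle's ridge line. The saddle is a fixed roof-shaped piece of the same 30 x 30 x 3 mm angle, 38 mm long, its ridge 26.3 mm above the tray's underside; y axis along the ridge, z up. A bracket seated on it has its ridge 4.2 mm above this point, and each further nested bracket adds 4.2 mm.
- retainer (a joint): Hinge angle of the retainer, a light steel flap on two posts at the saddle end of the tray; hinge line along the tray's y at tray x = -108 mm, 43 mm above its underside. 0 = level over the saddle's ridge; about +-0.1 when down on 3 or 4 brackets; from 1.68 to its stop at 1.9 rad it stands open, leaning back from the saddle. Swings freely: pushed past upright towards the saddle it falls down by itself.
- retainer_plate (a point): Centre of the retainer's flat plate (18 x 78 x 3 mm), 46 mm from its hinge line; x axis away from the hinge, y along the hinge line.
- pocket0 (a point): Centre of the floor of one square tray pocket: 37.5 mm inside, 21 mm deep, walls 3 mm thick; pocket centres are 40.5 mm apart in a 2 x 2 square; axes as the tray's.
- pocket1 (a point): Centre of the floor of one square tray pocket: 37.5 mm inside, 21 mm deep, walls 3 mm thick; pocket centres are 40.5 mm apart in a 2 x 2 square; axes as the tray's.
- pocket2 (a point): Centre of the floor of one square tray pocket: 37.5 mm inside, 21 mm deep, walls 3 mm thick; pocket centres are 40.5 mm apart in a 2 x 2 square; axes as the tray's.
- pocket3 (a point): Centre of the floor of one square tray pocket: 37.5 mm inside, 21 mm deep, walls 3 mm thick; pocket centres are 40.5 mm apart in a 2 x 2 square; axes as the tray's.
- tub: Open white plastic tub, fixed, 160 (x) x 130 (y) mm, 60 mm high, walls and floor 4 mm thick; origin at the centre of its underside. On the opposite side of the blue mat (3 mm thick) from the tray.
- tipbox: Bystander: black pipette-tip box with yellow tips, 85 x 122 mm, 65 mm high; origin at the centre of its underside.
- tuberack: Bystander: purple tube rack 80 x 120 mm, 40 mm high; origin at the centre of its underside.
- beaker: Bystander: glass beaker 60 mm across, 70 mm high; origin at the centre of its underside.
Things that resemble listed ones, but are neither listed nor needed, are in the scene too. Leave any brown or red look-alike of the part that bears plug0_mid alone.

How it is judged:
At the end, for the whole second after the job is handed in: Brackets nested over the saddle, ridge up and parallel (5 degrees), centred within 4 mm across and 6 mm along, ends flush (5 mm), each lying on the saddle or another bracket (2 mm); nuts in pockets, one each; retainer down on the brackets; plugs in the tub; all at rest (x of bracket0_mid in the frame of saddle between -0.004 and 0.004 m and y of bracket0_mid in the frame of saddle between -0.006 and 0.006 m and angle between the y axis of each of bracket0_mid, bracket1_mid, bracket2_mid, bracket3_mid and the y axis of saddle, either way round below 0.09 rad and angle between each of bracket0_mid, bracket1_mid, bracket2_mid, bracket3_mid's own z axis and vertical below 0.09 rad and y of bracket0_mid in the frame of bracket1_mid between -0.005 and 0.005 m and y of bracket0_mid in the frame of bracket2_mid between -0.005 and 0.005 m and y of bracket0_mid in the frame of bracket3_mid between -0.005 and 0.005 m and (z of bracket0_mid in the frame of saddle between -0.0105 and -0.0055 m or z of bracket0_mid in the frame of bracket1_mid between 0.002 and 0.0065 m or z of bracket0_mid in the frame of bracket2_mid between 0.002 and 0.0065 m or z of bracket0_mid in the frame of bracket3_mid between 0.002 and 0.0065 m) and linear speed of each of bracket0, bracket1, bracket2, bracket3, nut0, nut1, nut2, plug0, plug1 below 0.02 m/s and x of bracket1_mid in the frame of saddle between -0.004 and 0.004 m and y of bracket1_mid in the frame of saddle between -0.006 and 0.006 m and y of bracket1_mid in the frame of bracket0_mid between -0.005 and 0.005 m and y of bracket1_mid in the frame of bracket2_mid between -0.005 and 0.005 m and y of bracket1_mid in the frame of bracket3_mid between -0.005 and 0.005 m and (z of bracket1_mid in the frame of saddle between -0.0105 and -0.0055 m or z of bracket1_mid in the frame of bracket0_mid between 0.002 and 0.0065 m or z of bracket1_mid in the frame of bracket2_mid between 0.002 and 0.0065 m or z of bracket1_mid in the frame of bracket3_mid between 0.002 and 0.0065 m) and x of bracket2_mid in the frame of saddle between -0.004 and 0.004 m and y of bracket2_mid in the frame of saddle between -0.006 and 0.006 m and y of bracket2_mid in the frame of bracket0_mid between -0.005 and 0.005 m and y of bracket2_mid in the frame of bracket1_mid between -0.005 and 0.005 m and y of bracket2_mid in the frame of bracket3_mid between -0.005 and 0.005 m and (z of bracket2_mid in the frame of saddle between -0.0105 and -0.0055 m or z of bracket2_mid in the frame of bracket0_mid between 0.002 and 0.0065 m or z of bracket2_mid in the frame of bracket1_mid between 0.002 and 0.0065 m or z of bracket2_mid in the frame of bracket3_mid between 0.002 and 0.0065 m) and x of bracket3_mid in the frame of saddle between -0.004 and 0.004 m and y of bracket3_mid in the frame of saddle between -0.006 and 0.006 m and y of bracket3_mid in the frame of bracket0_mid between -0.005 and 0.005 m and y of bracket3_mid in the frame of bracket1_mid between -0.005 and 0.005 m and y of bracket3_mid in the frame of bracket2_mid between -0.005 and 0.005 m and (z of bracket3_mid in the frame of saddle between -0.0105 and -0.0055 m or z of bracket3_mid in the frame of bracket0_mid between 0.002 and 0.0065 m or z of bracket3_mid in the frame of bracket1_mid between 0.002 and 0.0065 m or z of bracket3_mid in the frame of bracket2_mid between 0.002 and 0.0065 m) and (horizontal distance between nut0_mid and pocket0 below 0.013 m or horizontal distance between nut0_mid and pocket1 below 0.013 m or horizontal distance between nut0_mid and pocket2 below 0.013 m or horizontal distance between nut0_mid and pocket3 below 0.013 m) and z of nut0_mid in the frame of pocket0 between 0.004 and 0.018 m and (horizontal distance between nut1_mid and pocket0 below 0.013 m or horizontal distance between nut1_mid and pocket1 below 0.013 m or horizontal distance between nut1_mid and pocket2 below 0.013 m or horizontal distance between nut1_mid and pocket3 below 0.013 m) and z of nut1_mid in the frame of pocket0 between 0.004 and 0.018 m and (horizontal distance between nut2_mid and pocket0 below 0.013 m or horizontal distance between nut2_mid and pocket1 below 0.013 m or horizontal distance between nut2_mid and pocket2 below 0.013 m or horizontal distance between nut2_mid and pocket3 below 0.013 m) and z of nut2_mid in the frame of pocket0 between 0.004 and 0.018 m and horizontal distance between nut0_mid and nut1_mid above 0.022 m and horizontal distance between each of nut0_mid, nut1_mid and nut2_mid above 0.022 m and x of plug0_mid in the frame of tub between -0.075 and 0.075 m and y of plug0_mid in the frame of tub between -0.06 and 0.06 m and z of plug0_mid in the frame of tub between 0 and 0.045 m and x of plug1_mid in the frame of tub between -0.075 and 0.075 m and y of plug1_mid in the frame of tub between -0.06 and 0.06 m and z of plug1_mid in the frame of tub between 0 and 0.045 m and value of joint retainer below 0.2 rad); the robot touches nothing.
It fails at once if the tip box is shifted more than 2 cm or tipped (distance of tipbox from where it was at the start of the episode above 0.02 m or angle between tipbox's own z axis and vertical above 0.3 rad).
It fails at once if the tube rack is shifted more than 2 cm or tipped (distance of tuberack from where it was at the start of the episode above 0.02 m or angle between tuberack's own z axis and vertical above 0.3 rad).
It fails at once if the beaker is shifted more than 2 cm or tipped (distance of beaker from where it was at the start of the episode above 0.02 m or angle between beaker's own z axis and vertical above 0.3 rad).
Of bracket0, bracket1, bracket2, bracket3 only 3 to 4 are there at a start; the rules pass over those that are not, and their reading is None.
Of nut0, nut1, nut2 only 2 to 3 are there at a start; the rules pass over those that are not, and their reading is None.
Of plug0, plug1 only 1 to 2 are there at a start; the rules pass over those that are not, and their reading is None.
At some moment in a run one of nut0, nut1, nut2, plug0, plug1 may be knocked a few centimetres aside while the robot is not near it.
Once in a run the grip may slacken for a moment while it holds something.
It also fails if it takes over 210 s, if anything falls off the work surface, if the arm or the gripper's body presses on something with over 40 N, if the wrist force passes 120 N, or if a joint passes its speed limit or range.

### The arm

A 7-joint arm with a two-finger parallel gripper is mounted at the origin on the work surface. World frame = base frame: x ahead of the robot, y to its left, z up, the work surface at z = 0. Lengths are in m, angles in rad, forces in N, time in s.
With the tool pointing down it reaches from about 0.35 to 0.9 m from the base axis. Payload 8.1 kg.
Tool frame: the origin (TCP) lies midway between the tips of the shut fingers; the grasp point (between the pads) lies 19 mm behind it; z points along the fingers, y is the direction in which the jaws open and shut (so a half turn about z gives the same grasp; the last joint's range is limited). The gripper opens to 92 mm and grips with 3 to 60 N. Pads are 19 mm wide; open, the fingers measure 130 mm over their backs; the gripper's body (75 mm by 190 mm) begins 47 mm behind the grasp point.
Start: joints at [1.077, 0.434, 0.025, 1.573, -0.012, 1.134, -0.075], TCP at [0.238, -0.578, 0.227] pointing down, gripper open.
Joint ranges: [-2.62, 2.62], [-0.44, 2.09], [-1.27, 1.32], [0.08, 2.57], [-1.32, 4.46], [0.12, 2], [-2.74, 2.74]. Speed limits (rad/s): [2.22, 2.22, 3.01, 3.01, 3.14, 3.14, 3.14].

### API

Orientations are given as a rotation vector (axis times angle).
In Python, from cell import monitor, get_image, get_calibration, workorder, look_for, masks_of gives the robot as it stands.
- The arm moves only by the shell command python3 -m crank 'ROWS' [FORCE]. ROWS is JSON, a list of rows, each a list of 3 entries, a list of its own where there are three numbers: the shift along the tool's x, y, z in cm, then the turn about the tool's z in degrees, then the closure in counts, from 0 (fully open) to 255 (shut). A call has 1 to 5 rows; each row shifts and turns the commanded pose from where the row before left it, along the tool's axes as they then stand; what a row does not reach is not made up. A row lasts 1/10 s, in which the tool goes at most 50 mm and 8.59 degrees, less where a joint would pass 70% of its speed; a pose out of reach is approached as far as the arm can. A call with a gripper value outside its range is refused whole. The fingers move at their own pace and stop on an object; FORCE is the grip in N (left out, the last holds). Time passes only in rows, so rows that do not move let the fingers close. It gives the time, the measured TCP pose, the force and the opening at its end, in the units of the state.
- monitor.observe(): the state, without advancing time (a new reading comes with each control period).
- get_image(name): name is "scene" or "top"; returns (picture, depth): 420x560x3 uint8, red, green, blue; 420x560 float32, m along the optical axis (not along the pixel's ray), 0 where there is no reading.
- get_calibration(name): a dict with "fx", "fy", "cx", "cy" (pixels), "D" ([k1, k2, p1, p2, k3] as OpenCV has them; the pictures are not rectified), "R" (3x3) and "t" (3): a world point X has camera coordinates R X + t. Camera axes: x right, y down, z forward; pixel columns grow to the right and rows downward; lengths in m; the calibration is good to about 2 mm. A picture is of the moment at which its call begins. get_calibration takes no time and is no camera call.
- workorder.sign_off(): hands the job in, once; it reports no verdict.
Trained networks look in the newest picture that a camera, given by its name, has taken for a name from the list of things; names that differ only in an ending like _2 or _b are one class to them, and where a whole thing is asked for, a point or a joint stands for the part that bears it (a point fixed in the world has none). Each returns a list of dicts, best first, with "score" (0 to 1); they miss things now and then, are a little off and sometimes report something else, mostly with a low value. They report only what shows in the picture. A call takes as long as a camera call. They do not tell look-alikes from the thing itself.
- look_for(label, camera): "location" ([x, y, z] in m, in world coordinates, good to about 4 mm: the middle of the surface that is visible of it).
- masks_of(label, camera): "region" (420x560 bool, what is visible of it).
The state is a dict: "clock": time; "joints": joint angles; "dq": joint speeds; "joint_efforts": joint torques, N m; "position": TCP position; "ee_rot": TCP orientation; "force": force on the tool from outside, world axes, zero at the start; "ft_torque": the same for the moment, N m; "width": opening from 0.0 (shut) to 1.0 (fully open).
Only numpy, scipy, OpenCV 4.12 (cv2) and the standard library are available. Lean on these libraries where they do the work, as an engineer would, in place of code of your own. Each camera call takes 0.05 s, during which the arm holds its last target.

## Working session

There is one attempt and no reset: what is moved stays moved. The work goes in short steps, Python scripts to look and compute and a shell command to move; the robot and the scene stay as the last step left them, time stands still between calls to the robot, and variables do not carry over. Pictures are saved under pics/ and viewed, and the job is handed in when it is done.

```bash
ls; mkdir -p pics; python3 - <<'E'
from cell import monitor,get_image,get_calibration
import cv2
print(monitor.observe())
for n in("scene","top"):
    p,d=get_image(n); cv2.imwrite(f"pics/{n}0.png",p[:,:,::-1]); print(get_calibration(n))
E
```

```text
pics
{'clock': 0.0, 'joints': array([ 1.07741416,  0.43521739,  0.02494838,  1.57408069, -0.01160956,
        1.13398599, -0.07512991]), 'dq': array([-9.18550203e-04,  6.41996966e-04,  4.29549996e-04, -1.94175376e-03,
       -6.70591483e-05, -2.94044055e-04,  2.06754783e-03]), 'joint_efforts': array([-3.10181713e-04, -6.67841792e+01,  9.84654464e-01, -3.14451635e+01,
       -6.05817069e-02,  4.27524000e-02,  9.65462914e-05]), 'position': array([ 0.23784337, -0.5774344 ,  0.2259545 ]), 'ee_rot': array([-3.08037813e+00, -6.09526557e-01,  6.57383905e-04]), 'force': array([ 0.5750494 , -0.14787277, -1.61751083]), 'ft_torque': array([-0.01617798, -0.03848417, -0.04151935]), 'width': 1.0027892500353728}
{'fx': 523.0975785375693, 'fy': 523.0975785375693, 'cx': 288.6842713543638, 'cy': 207.58045376118176, 'D': array([-0.0959587,  0.       ,  0.       ,  0.       ,  0.       ]), 'R': array([[-1.71378333e-01,  9.85205035e-01,  7.10615931e-04],
       [ 8.40079910e-01,  1.46510266e-01, -5.22303061e-01],
       [-5.14679718e-01, -8.89144539e-02, -8.52759642e-01]]), 't': array([ 0.11936863, -0.44722756,  1.41063   ])}
{'fx': 535.0939903166978, 'fy': 535.0939903166978, 'cx': 283.1164245199559, 'cy': 210.0760423267852, 'D': array([-0.11473051,  0.        ,  0.        ,  0.        ,  0.        ]), 'R': array([[ 1.89767209e-03, -9.99819668e-01, -1.88952702e-02],
       [-9.97668366e-01, -6.03836463e-04, -6.82456417e-02],
       [ 6.82219251e-02,  1.89807212e-02, -9.97489600e-01]]), 't': array([-0.00145369,  0.5695815 ,  1.30460935])}
```

View pics/scene0.png

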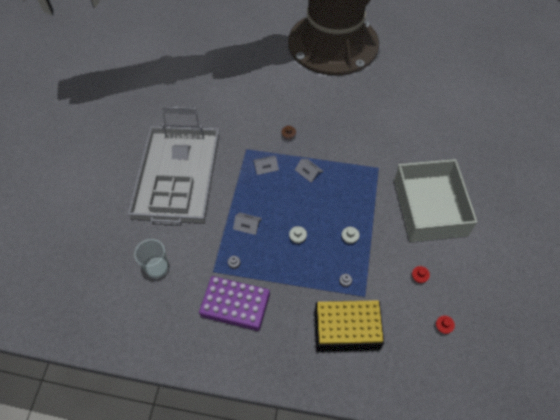

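View pics/top0.png

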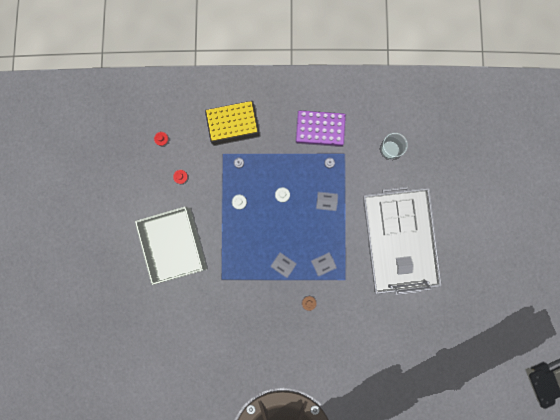

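The top view (up = +x, left = +y) shows:
- **Brackets:** three, at about (327,201), (283,264) and (323,264).
- **Nuts:** two, at (239,163) and (330,163).
- **White plugs:** two, at (239,202) and (282,195).
- **Look-alikes to leave:** red at (161,139) and (181,177), brown at (309,303).
- **Fixtures:** the tray is on the right with its retainer open at (408,287), and the tub is on the left.

Next I'll measure these.

```bash
cat > h.py <<'E'
import numpy as np, cv2
from scipy.spatial.transform import Rotation as Ro
from cell import monitor,get_image,get_calibration,look_for,masks_of
def rays(n,uv):
    c=get_calibration(n);K=np.array([[c['fx'],0,c['cx']],[0,c['fy'],c['cy']],[0,0,1]])
    return cv2.undistortPoints(np.array(uv,float).reshape(-1,1,2),K,np.array(c['D'])).reshape(-1,2),c
def dep(n,uv,z):
    r,c=rays(n,uv);P=np.c_[r,np.ones(len(r))]*np.asarray(z)[:,None]
    return (P-c['t'])@c['R']
def atz(n,uv,z):
    r,c=rays(n,uv);d=np.c_[r,np.ones(len(r))]@c['R'];o=-c['R'].T@c['t']
    return o+d*((z-o[2])/d[:,2])[:,None]
def proj(n,X):
    c=get_calibration(n);K=np.array([[c['fx'],0,c['cx']],[0,c['fy'],c['cy']],[0,0,1]])
    return cv2.projectPoints(np.array(X,float).reshape(-1,1,3),cv2.Rodrigues(c['R'])[0],np.array(c['t']),K,np.array(c['D']))[0].reshape(-1,2)
def cloud(n,d,m):
    v,u=np.nonzero(m&(d>0)); return dep(n,np.c_[u,v],d[v,u])
def go(target,axis=None):
    """cm shift in tool axes to reach target TCP; deg turn to bring tool y to axis angle (world yaw, deg)"""
    s=monitor.observe();R=Ro.from_rotvec(s['ee_rot']).as_matrix()
    ya=np.degrees(np.arctan2(R[1,1],R[0,1]))
    print('t',round(s['clock'],2),'pos',s['position'].round(4),'yaw_y',round(ya,2),'z',R[:,2].round(4),'w',round(s['width'],3),'F',s['force'].round(1),'q7',s['joints'].round(2))
    if target is not None: print('shift cm',(R.T@(np.array(target)-s['position'])*100).round(2))
    if axis is not None:
        dd=(axis-ya+90)%180-90
        print('turn deg (about tool z, tool down)',-dd if R[2,2]<0 else dd)
def crop(n,p,u,v,w,s,f):
    q=p[max(v-w,0):v+w,max(u-w,0):u+w,::-1]; cv2.imwrite(f,cv2.resize(q,None,fx=s,fy=s,interpolation=cv2.INTER_CUBIC))
E
cat > look.py <<'E'
from h import *
out={}
for n in("top","scene"):
    p,d=get_image(n)
    np.savez(f'last_{n}.npz',p=p,d=d)
    for l in("bracket0_mid","nut0_mid","plug0_mid"):
        ms=masks_of(l,n)
        for k in ms:
            if k['score']<.3: continue
            P=cloud(n,d,k['region']); v,u=np.nonzero(k['region'])
            print(n,l,round(k['score'],2),'px',u.mean().round(1),v.mean().round(1),len(u),'med',np.median(P,0).round(4),'zmax',np.percentile(P[:,2],95).round(4))
E
python3 look.py; python3 - <<'E'
from h import *
p=np.load('last_top.npz')['p']
crop('top',p,284,217,70,4,'pics/c1.png'); crop('top',p,402,240,60,5,'pics/c2.png')
E
```

```text
top bracket0_mid 0.89 px 327.1 201.4 339 med [ 0.5906 -0.1098  0.0164] zmax 0.026
top nut0_mid 0.39 px 329.5 163.0 60 med [ 0.6865 -0.116   0.0198] zmax 0.0275
top plug0_mid 0.69 px 308.9 302.8 169 med [ 0.3424 -0.0645  0.019 ] zmax 0.0336
top plug0_mid 0.59 px 179.7 176.5 162 med [0.6528 0.2576 0.019 ] zmax 0.0331
top plug0_mid 0.59 px 160.5 138.2 158 med [0.751  0.3085 0.0189] zmax 0.0346
top plug0_mid 0.49 px 282.3 194.9 164 med [0.6069 0.0018 0.0224] zmax 0.037
scene bracket0_mid 0.67 px 246.4 222.4 361 med [ 0.5998 -0.1074  0.0165] zmax 0.0252
scene bracket0_mid 0.46 px 434.1 200.4 5221 med [0.4746 0.2817 0.0122] zmax 0.0592
scene plug0_mid 0.75 px 288.2 131.8 135 med [ 0.3458 -0.0618  0.019 ] zmax 0.0333
scene plug0_mid 0.66 px 297.8 234.4 218 med [0.6128 0.0043 0.0216] zmax 0.0364
scene plug0_mid 0.63 px 444.9 324.1 252 med [0.7549 0.3095 0.0183] zmax 0.0326
scene plug0_mid 0.58 px 419.9 273.9 227 med [0.6583 0.2576 0.0184] zmax 0.0323
```

```bash
python3 - <<'E'
from h import *
p=np.load('last_scene.npz')['p']
crop('scene',p,300,215,80,4,'pics/c3.png'); crop('scene',p,178,165,60,5,'pics/c4.png')
for l in('tray','tub','saddle','retainer','retainer_plate','pocket0'):
  for n in('top','scene'):
    try: print(l,n,[(round(k['score'],2),np.round(k['location'],4)) for k in look_for(l,n)][:4])
    except Exception as e: print(l,n,e)
E
```

```text
tray top [(0.85, array([ 0.4929, -0.2926,  0.0016])), (0.21, array([ 0.437 , -0.1034,  0.0199]))]
tray scene [(0.75, array([ 0.4953, -0.2954,  0.0068]))]
tub top [(0.82, array([0.4856, 0.2812, 0.0069]))]
tub scene [(0.93, array([0.471 , 0.2824, 0.0088]))]
saddle top [(0.69, array([ 0.4962, -0.2961,  0.0044]))]
saddle scene [(0.85, array([ 0.4935, -0.2972,  0.0089])), (0.35, array([ 0.3884, -0.3086,  0.085 ]))]
retainer top [(0.51, array([ 0.3843, -0.3072,  0.0877]))]
retainer scene [(0.62, array([ 0.3843, -0.3039,  0.0814]))]
retainer_plate top [(0.73, array([ 0.3834, -0.3049,  0.0856])), (0.55, array([ 0.4956, -0.2946,  0.0061]))]
retainer_plate scene [(0.87, array([ 0.3891, -0.3066,  0.0805])), (0.37, array([ 0.493 , -0.293 ,  0.0068])), (0.23, array([ 0.6009, -0.1094,  0.0175]))]
pocket0 top [(0.64, array([ 0.4957, -0.2935,  0.0009]))]
pocket0 scene [(0.58, array([ 0.4923, -0.2951,  0.0057])), (0.28, array([ 0.6947, -0.115 ,  0.0192]))]
```

View pics/c1.png

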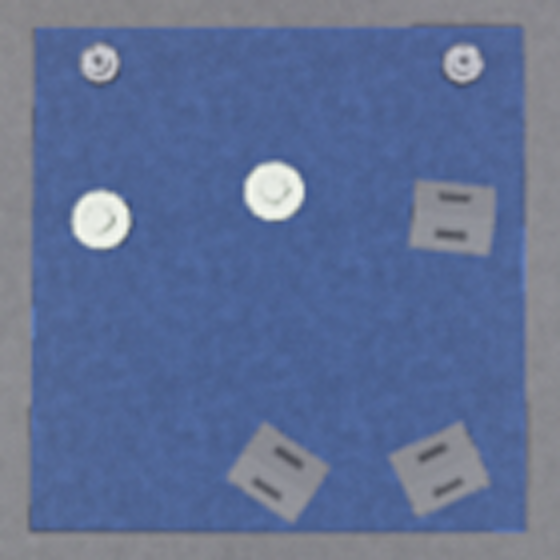

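View pics/c2.png

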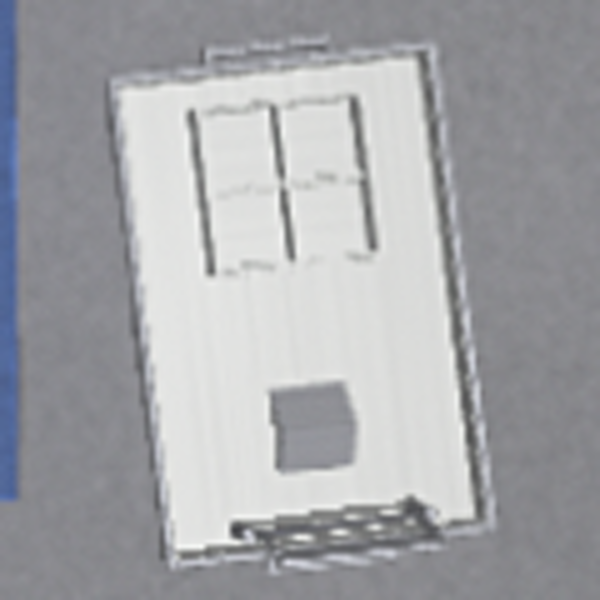

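View pics/c3.png

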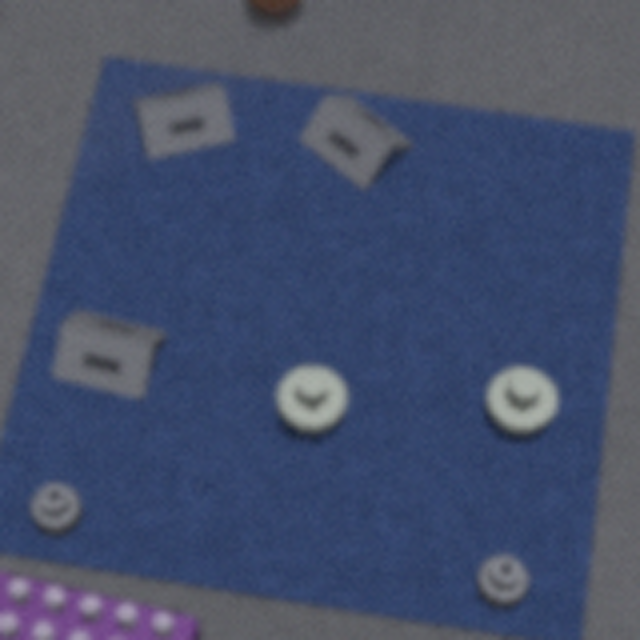

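View pics/c4.png

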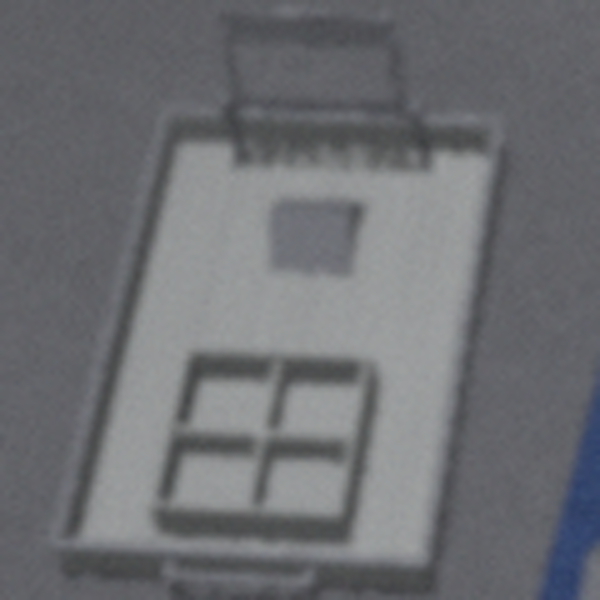

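The crops confirm 3 brackets standing ridge up, 2 nuts standing on their heads and 2 white plugs, all on the mat. Nothing steel lies elsewhere, and the red and brown look-alikes are off the mat. Next I'll check the depth quality and fit precise poses.

```bash
python3 - <<'E'
from h import *
for n in('top','scene'):
    f=np.load(f'last_{n}.npz');d=f['d'];p=f['p']
    H,W=d.shape;v,u=np.mgrid[:H,:W];P=dep(n,np.c_[u.ravel(),v.ravel()],d.ravel()).reshape(H,W,3)
    z=P[...,2]; z[d==0]=np.nan
    np.savez(f'P_{n}.npz',P=P)
    m=(P[...,0]>.45)&(P[...,0]<.55)&(abs(P[...,1])<.05)
    print(n,'mat z',np.nanmean(z[m]),np.nanstd(z[m]))
    m=(abs(P[...,0]-.5)<.05)&(abs(P[...,1]+.18)<.02)
    print(n,'table z',np.nanmean(z[m]),np.nanstd(z[m]))
    im=np.clip(np.nan_to_num(z)*255/0.07,0,255).astype(np.uint8)
    c=(402,240) if n=='top' else (178,165)
    q=im[c[1]-60:c[1]+60,c[0]-60:c[0]+60];cv2.imwrite(f'pics/h_{n}.png',cv2.applyColorMap(cv2.resize(q,None,fx=5,fy=5,interpolation=cv2.INTER_NEAREST),cv2.COLORMAP_JET))
E
```

```text
top mat z 0.0035463796867139723 0.003045512980301282
top table z 0.0003798749087236722 0.0027583467894675543
scene mat z 0.003182262800983573 0.002709447321546942
scene table z -2.8055533976767362e-05 0.0018966230222497932
```

View pics/h_top.png

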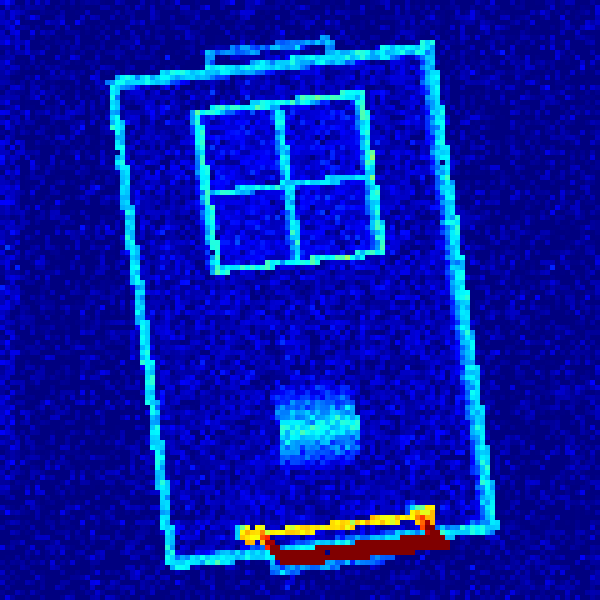

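View pics/h_scene.png

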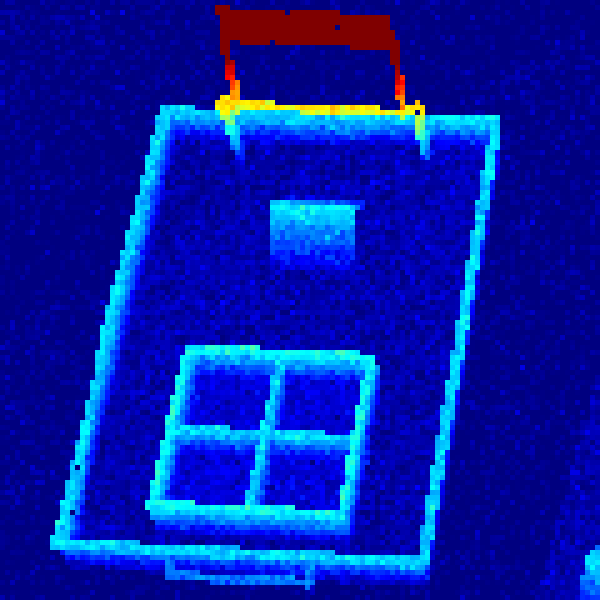

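```bash
cat >> h.py <<'E'
from scipy.optimize import minimize
def loc(P,q):
    c,s=np.cos(q[2]),np.sin(q[2]);dx,dy=P[:,0]-q[0],P[:,1]-q[1]
    return c*dx+s*dy,-s*dx+c*dy
def h_tray(x,y):
    h=np.zeros_like(x);ins=(abs(x)<.12)&(abs(y)<.08);h[ins]=.003
    h[ins&((abs(x)>.117)|(abs(y)>.077))]=.022
    px,py=abs(x-.06),abs(y);b=(px<.042)&(py<.042)
    w=b&((px>.039)|(py>.039)|(px<.0015)|(py<.0015));h[w]=.027
    s=(abs(y)<.019)&(abs(x+.062)<.021);h[s]=.0263-abs(x[s]+.062)
    return h
def h_br(x,y,ridge=.0263,base=.003):
    h=np.full_like(x,base);s=(abs(y)<.025)&(abs(x)<.0212);h[s]=ridge-abs(x[s]);return h
def fit(P,hf,q0,rad,zmax=.035,dz=0,steps=((.004,.05),(.0015,.015))):
    P=P.reshape(-1,3);P=P[np.isfinite(P[:,2])&(np.hypot(P[:,0]-q0[0],P[:,1]-q0[1])<rad)&(P[:,2]<zmax)]
    ca=lambda q:np.minimum(abs(P[:,2]-dz-hf(*loc(P,q))),.012).mean()
    q=np.array(q0,float)
    for st,sa in steps:
        sim=np.array([q,q+[st,0,0],q+[0,st,0],q+[0,0,sa],])
        q=minimize(ca,q,method='Nelder-Mead',options=dict(initial_simplex=sim,xatol=1e-5,fatol=1e-8)).x
    return q,ca(q)
def frames(tag='last'):
    o={}
    for n in('top','scene'):
        p,d=get_image(n);np.savez(f'{tag}_{n}.npz',p=p,d=d);o[n]=(p,pc(n,d))
    return o
def pc(n,d):
    H,W=d.shape;v,u=np.mgrid[:H,:W];P=dep(n,np.c_[u.ravel(),v.ravel()],d.ravel());P[d.ravel()==0]=np.nan
    return P.reshape(H,W,3)
E
python3 - <<'E'
from h import *
best={}
for n in('top','scene'):
    P=pc(n,np.load(f'last_{n}.npz')['d'])
    r=[]
    for a in (-.2,-.1,0,.1,.2):
        r.append(fit(P,h_tray,(.495,-.295,a),.19))
    q,c=min(r,key=lambda t:t[1]);print(n,'tray',q.round(4),'deg',np.degrees(q[2]).round(2),c)
    for x,y in((.591,-.11),(.437,-.1034),(.437,0)):
        r=[fit(P,h_br,(x,y,a),.045) for a in np.arange(0,3.1,.3)]
        q,c=min(r,key=lambda t:t[1]);print(n,'br',q.round(4),'deg',np.degrees(q[2]).round(2),c)
    # nuts/plugs: high points
    for nm,zt,zl,c0s in(('nut',.025,.019,((.686,-.116),(.686,.1))),('plug',.035,.028,((.607,.002),(.595,.105)))):
        for x,y in c0s:
            Q=P.reshape(-1,3);Q=Q[np.hypot(Q[:,0]-x,Q[:,1]-y)<.04]
            A=Q[Q[:,2]>zl];B=Q[Q[:,2]>.009]
            print(n,nm,'top',np.nanmean(A,0).round(4),len(A),'all',((np.nanpercentile(B,3,0)+np.nanpercentile(B,97,0))/2).round(4),'ext',(np.nanpercentile(B,98,0)-np.nanpercentile(B,2,0)).round(4))
E
```

```text
top tray [ 0.4949 -0.2944  0.1147] deg 6.57 0.0029177919205462446
top br [ 0.5925 -0.1101 -0.1104] deg -6.32 0.002204668200613185
top br [ 0.4373 -0.1019  0.4396] deg 25.19 0.0022633281216705298
top br [ 0.4343 -0.0014 -0.585 ] deg -33.52 0.002256190374663972
top nut top [ 0.6886 -0.1161  0.0241] 33 all [ 0.6809 -0.118   0.0184] ext [0.0385 0.0508 0.0187]
top nut top [0.6891 0.1111 0.0243] 35 all [0.6843 0.1122 0.0193] ext [0.0392 0.033  0.0202]
top plug top [6.068e-01 1.000e-04 3.550e-02] 33 all [0.606  0.0009 0.0242] ext [0.0458 0.0487 0.0303]
top plug top [0.5897 0.1082 0.0361] 34 all [0.5921 0.1078 0.0245] ext [0.041  0.0341 0.03  ]
scene tray [ 0.4941 -0.2943  0.1166] deg 6.68 0.0028350225848925706
scene br [ 0.593  -0.1088 -0.1108] deg -6.35 0.001753619733218837
scene br [ 0.4356 -0.0997  0.4307] deg 24.68 0.0017954398266062676
scene br [ 4.3290e-01 -1.2000e-03  2.5404e+00] deg 145.56 0.0019554425246781234
scene nut top [ 0.6902 -0.1147  0.0241] 43 all [ 0.6914 -0.1144  0.0188] ext [0.02   0.0221 0.0164]
scene nut top [0.691  0.1129 0.0234] 48 all [0.6921 0.113  0.0185] ext [0.0198 0.0229 0.0159]
scene plug top [0.6095 0.0029 0.034 ] 53 all [0.6093 0.0025 0.0272] ext [0.0316 0.0316 0.0198]
scene plug top [0.5924 0.1102 0.034 ] 51 all [0.5918 0.1105 0.0267] ext [0.0327 0.0315 0.0205]
```

```bash
python3 -c "
from h import *
go((.4365,-.1008,.10),114.9)"
```

```text
t 1.1 pos [ 0.238  -0.5779  0.2267] yaw_y -67.62 z [-0.e+00 -1.e-04 -1.e+00] w 0.999 F [-0.1  0.2 -1. ] q7 [ 1.08  0.43  0.03  1.57 -0.01  1.13 -0.08]
shift cm [ 36.52 -36.56  12.67]
turn deg (about tool z, tool down) -2.5156803144031414
```

```bash
python3 -m crank '[[[3.4,-3.4,0],0,0],[[3.4,-3.4,0],0,0],[[3.4,-3.4,0],0,0],[[3.4,-3.4,0],0,0],[[3.4,-3.4,0],0,0]]' 25 ; python3 -m crank '[[[3.4,-3.4,0],0,0],[[3.4,-3.4,0],0,0],[[3.4,-3.4,0],0,0],[[3.2,-3.2,2],0,0],[[3.2,-3.2,2],0,0]]'
python3 -c "
from h import *
go((.4365,-.1008,.06),114.9)"
```

```text
clock: 1.6
position: [0.331, -0.3542, 0.2269]
ee_rot: [3.081, 0.61, 0.001]
force: [1.3, 0.7, -0.7]
width: 0.999
clock: 2.1
position: [0.4219, -0.1376, 0.1871]
ee_rot: [3.081, 0.609, 0.004]
force: [0.9, -0.8, -1.1]
width: 0.997
t 2.1 pos [ 0.4219 -0.1376  0.1871] yaw_y -67.62 z [ 2.7e-03 -8.0e-04 -1.0e+00] w 0.997 F [ 0.9 -0.8 -1.1] q7 [ 0.42  0.2  -0.26  2.03  0.06  0.91 -1.06]
shift cm [ 2.73 -2.87 12.71]
turn deg (about tool z, tool down) -2.5242939757474687
```

```bash
python3 -m crank '[[[1.4,-1.5,4],0,0],[[1.3,-1.4,4],0,0],[[0,0,4],-2.5,0],[[0,0,0],0,0],[[0,0,0],0,0]]' 
python3 -c "
from h import *
go((.4365,-.1008,.006),114.9)"
```

```text
clock: 2.6
position: [0.4344, -0.1024, 0.0671]
ee_rot: [-3.068, -0.675, 0.002]
force: [-0.3, 0.2, 0.1]
width: 1.001
t 2.6 pos [ 0.4344 -0.1024  0.0671] yaw_y -65.19 z [-1.6e-03  1.0e-04 -1.0e+00] w 1.001 F [-0.3  0.2  0.1] q7 [ 0.32  0.39 -0.26  2.15  0.17  0.62 -1.2 ]
shift cm [ 0.27 -0.05  6.11]
turn deg (about tool z, tool down) -0.08802977875831175
```

```bash
python3 -m crank '[[[0.27,-0.05,3],0,0],[[0,0,2.5],0,0],[[0,0,0.6],0,0],[[0,0,0],0,0]]' 
python3 - <<'E'
from h import *
go((.4365,-.1008,.006),114.9)
p,d=get_image('scene');crop('scene',p,270,170,50,6,'pics/g1.png')
E
```

```text
clock: 3.0
position: [0.4375, -0.1012, 0.0068]
ee_rot: [3.068, 0.675, 0.001]
force: [0.4, 0.4, -0.7]
width: 1.0
t 3.0 pos [ 0.4375 -0.1012  0.0068] yaw_y -65.19 z [ 7.e-04 -6.e-04 -1.e+00] w 1.0 F [ 0.4  0.4 -0.7] q7 [ 0.27  0.5  -0.21  2.2   0.23  0.46 -1.26]
shift cm [-0.07 -0.08  0.08]
turn deg (about tool z, tool down) -0.0944861629726006
```

View pics/g1.png

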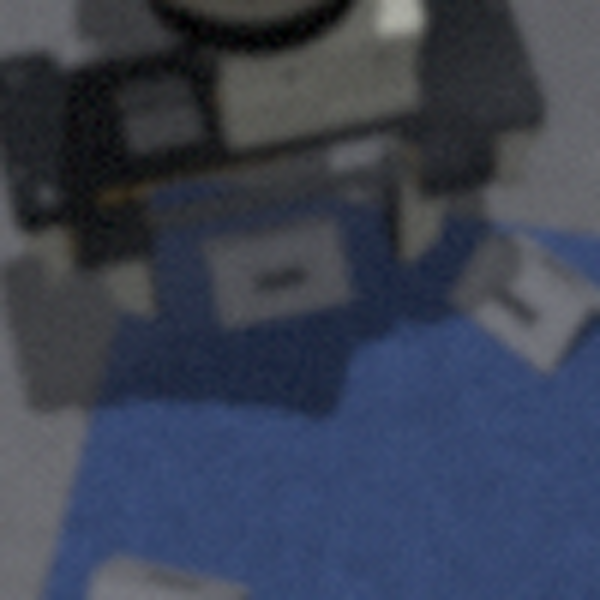

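The crop shows the open fingers straddling bracket B, in line with its ridge. I'll close now.

```bash
python3 -m crank '[[[0,0,0],0,255],[[0,0,0],0,255],[[0,0,0],0,255],[[0,0,0],0,255],[[0,0,0],0,255]]' 30;  python3 -m crank '[[[0,0,0],0,255],[[0,0,0],0,255],[[0,0,-2],0,255],[[0,0,-4],0,255],[[0,0,0],0,255]]'
python3 - <<'E'
from h import *
go((.4329,-.3014,.1),96.62)
E
```

```text
clock: 3.55
position: [0.437, -0.1006, 0.0059]
ee_rot: [3.068, 0.677, 0.0]
force: [-0.2, -0.3, 0.3]
width: 0.614
clock: 4.05
position: [0.4393, -0.1008, 0.069]
ee_rot: [3.066, 0.676, 0.008]
force: [0.7, -0.4, -1.3]
width: 0.537
t 4.05 pos [ 0.4393 -0.1008  0.069 ] yaw_y -65.12 z [ 5.6e-03 -9.0e-04 -1.0e+00] w 0.537 F [ 0.7 -0.4 -1.3] q7 [ 0.32  0.39 -0.26  2.15  0.17  0.62 -1.21]
shift cm [-9.01 17.94 -3.08]
turn deg (about tool z, tool down) 18.263290850510685
```

```bash
python3 -m crank '[[[0,0,-1.5],8.3,255],[[0,0,-1.5],8.3,255],[[0,0,0],1.6,255],[[0,0,0],0,255]]'
python3 - <<'E'
from h import *
go((.4329,-.3014,.1),96.62)
E
```

```text
clock: 4.45
position: [0.4368, -0.1006, 0.0952]
ee_rot: [3.136, 0.187, 0.0]
force: [-0.3, -0.1, -0.9]
width: 0.535
t 4.45 pos [ 0.4368 -0.1006  0.0952] yaw_y -83.16 z [ 0.e+00 -4.e-04 -1.e+00] w 0.535 F [-0.3 -0.1 -0.9] q7 [ 0.26  0.34 -0.19  2.13  0.1   0.68 -1.45]
shift cm [-2.78 19.89 -0.47]
turn deg (about tool z, tool down) 0.22337806435496077
```

```bash
python3 -m crank '[[[-0.6,4.5,0],0,255],[[-0.6,4.5,0],0,255],[[-0.6,4.5,0],0,255],[[-0.5,4.5,0],0,255],[[-0.4,1.9,0],0.2,255]]'; python3 -m crank '[[[0,0,0],0,255],[[0,0,0],0,255]]'
python3 - <<'E'
from h import *
go((.4329,-.3014,.04),96.62)
p,d=get_image('scene');crop('scene',p,178,165,50,6,'pics/g2.png')
E
```

```text
clock: 4.95
position: [0.4319, -0.3061, 0.0943]
ee_rot: [3.135, 0.176, -0.002]
force: [-0.1, 0.2, -0.8]
width: 0.535
clock: 5.15
position: [0.4326, -0.3009, 0.0944]
ee_rot: [-3.135, -0.18, 0.003]
force: [-0.1, 1.4, -0.8]
width: 0.539
t 5.15 pos [ 0.4326 -0.3009  0.0944] yaw_y -83.42 z [-0.0017  0.0013 -1.    ] w 0.539 F [-0.1  1.4 -0.8] q7 [ 0.61  0.44 -0.14  1.95  0.09  0.76 -1.03]
shift cm [0.04 0.06 5.44]
turn deg (about tool z, tool down) -0.039093694673397295
```

View pics/g2.png

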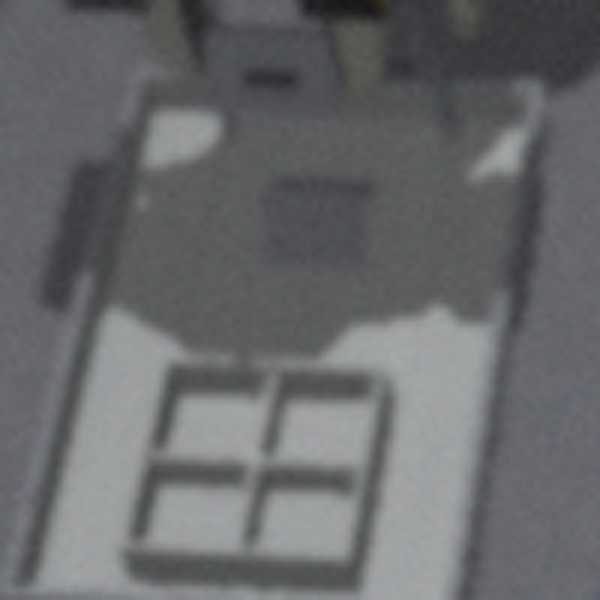

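```bash
python3 -m crank '[[[0.04,0.06,3],0,255],[[0,0,3],0,255],[[0,0,1.5],0,255],[[0,0,0.4],0,255],[[0,0,0],0,255]]'
python3 - <<'E'
from h import *
go((.4329,-.3014,.0105),96.62)
E
```

```text
clock: 5.7
position: [0.4338, -0.3005, 0.0163]
ee_rot: [-3.135, -0.182, 0.001]
force: [-0.1, -0.1, -1.6]
width: 0.535
t 5.7 pos [ 0.4338 -0.3005  0.0163] yaw_y -83.37 z [-0.001   0.0011 -1.    ] w 0.535 F [-0.1 -0.1 -1.6] q7 [ 0.59  0.56 -0.12  2.01  0.12  0.58 -1.06]
shift cm [-0.1   0.08  0.58]
turn deg (about tool z, tool down) 0.012154363672891577
```

```bash
python3 -m crank '[[[-0.05,0.08,0.3],0,255],[[0,0,0.2],0,255],[[0,0,0.1],0,255],[[0,0,0],0,255]]'
python3 - <<'E'
from h import *
go((.4329,-.3014,.0105),96.62)
E
```

```text
clock: 6.1
position: [0.4335, -0.3029, 0.011]
ee_rot: [3.136, 0.178, 0.001]
force: [1.4, -0.2, -1.7]
width: 0.541
t 6.1 pos [ 0.4335 -0.3029  0.011 ] yaw_y -83.52 z [ 6.e-04 -3.e-04 -1.e+00] w 0.541 F [ 1.4 -0.2 -1.7] q7 [ 0.6   0.57 -0.12  2.01  0.12  0.57 -1.06]
shift cm [-0.05 -0.16  0.05]
turn deg (about tool z, tool down) -0.1350600017520378
```

```bash
python3 -m crank '[[[0,-0.05,0.15],0,255],[[0,0,0],0,255],[[0,0,0],0,40],[[0,0,0],0,40],[[0,0,0],0,40]]'
python3 -m crank '[[[0,0,0],0,40],[[0,0,-3],0,0],[[0,0,-5],0,0],[[0,0,0],0,0],[[0,0,0],0,0]]'
python3 - <<'E'
from h import *
go((.5928,-.1095,.1),83.7)
E
```

```text
clock: 6.6
position: [0.4331, -0.3022, 0.0091]
ee_rot: [-3.136, -0.178, 0.0]
force: [0.2, 0.1, 0.3]
width: 0.747
clock: 7.1
position: [0.434, -0.3028, 0.0904]
ee_rot: [3.135, 0.177, 0.003]
force: [-0.4, 0.2, -0.9]
width: 0.997
t 7.1 pos [ 0.434  -0.3028  0.0904] yaw_y -83.53 z [ 0.0023 -0.0015 -1.    ] w 0.997 F [-0.4  0.2 -0.9] q7 [ 0.61  0.45 -0.14  1.95  0.09  0.75 -1.04]
shift cm [ 17.96 -17.41  -0.96]
turn deg (about tool z, tool down) 12.774433627569067
```

Now on to bracket A, checking the first nest once the arm is clear.

```bash
python3 -m crank '[[[3.4,-3.4,0],0,0],[[3.4,-3.4,0],0,0],[[3.4,-3.4,0],0,0],[[3.4,-3.4,0],0,0],[[3.4,-3.4,0],0,0]]'
python3 -m crank '[[[0.9,-0.4,0],0,0],[[0,0,0],8.3,0],[[0,0,0],4.5,0],[[0,0,0],0,0]]'
python3 - <<'E'
from h import *
go((.5928,-.1095,.04),83.7)
o=frames('l2')
for n in o:
    P=o[n][1]
    for br in range(0,2):
        q,c=fit(P,lambda x,y:h_br(x,y,.0305,.003),(.4329,-.3014,.1155),.04);print(n,q.round(4),np.degrees(q[2]).round(2),c);break
crop('top',o['top'][0],402,240,60,5,'pics/n1.png')
E
```

```text
clock: 7.6
position: [0.5829, -0.1124, 0.0876]
ee_rot: [-3.136, -0.178, 0.004]
force: [0.8, -1.0, 0.5]
width: 0.998
clock: 8.0
position: [0.5904, -0.1092, 0.0877]
ee_rot: [3.136, -0.175, -0.004]
force: [-0.5, 0.3, 0.7]
width: 0.999
t 8.0 pos [ 0.5904 -0.1092  0.0877] yaw_y -96.37 z [-2.8e-03 -2.0e-04 -1.0e+00] w 0.999 F [-0.5  0.3  0.7] q7 [ 0.15  0.54 -0.09  1.78  0.06  0.83 -1.64]
shift cm [0.25 0.   4.77]
turn deg (about tool z, tool down) -0.06994468115522068
top [ 0.4345 -0.304   0.1305] 7.48 0.00238314770129356
scene [ 0.4326 -0.3022  0.1064] 6.1 0.0026815589505589494
```

View pics/n1.png

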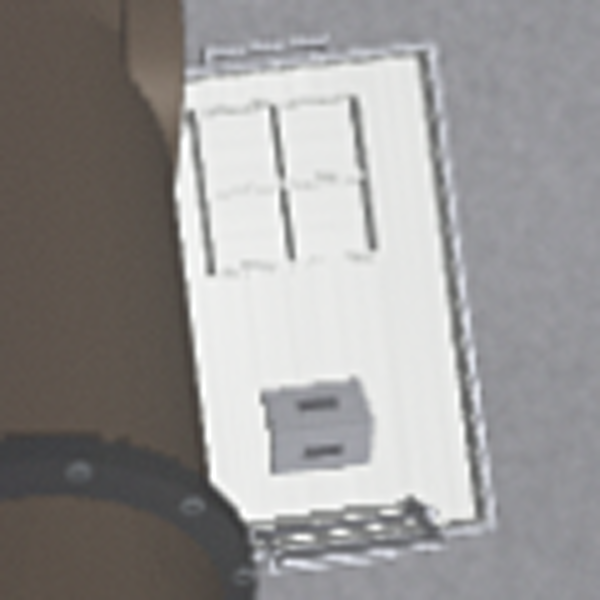

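The crop shows bracket B seated on the saddle around (405,266), parallel to the tray end and off along the ridge by about 1–2 mm. Next is bracket A.

```bash
python3 -m crank '[[[0.25,0,4],0,0],[[0,0,3.0],0,0],[[0,0,1.0],0,0],[[0,0,0],0,0]]' 
python3 - <<'E'
from h import *
go((.5928,-.1095,.006),83.7)
p,d=get_image('scene');crop('scene',p,246,222,50,6,'pics/g3.png')
E
```

```text
clock: 8.5
position: [0.5926, -0.1095, 0.0078]
ee_rot: [-3.137, 0.172, 0.005]
force: [1.0, -0.2, -0.1]
width: 1.0
t 8.5 pos [ 0.5926 -0.1095  0.0078] yaw_y -96.26 z [-3.3e-03  4.0e-04 -1.0e+00] w 1.0 F [ 1.  -0.2 -0.1] q7 [ 0.15  0.65 -0.08  1.82  0.08  0.67 -1.66]
shift cm [ 0.02 -0.    0.18]
turn deg (about tool z, tool down) 0.04050186363156172
```

View pics/g3.png

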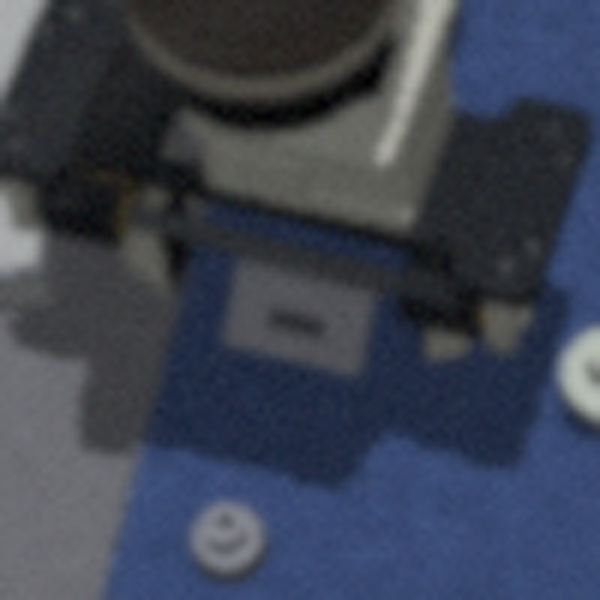

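The open fingers straddle bracket A with clearance on both ends. Closing.

```bash
python3 -m crank '[[[0,0,0.15],0,255],[[0,0,0],0,255],[[0,0,0],0,255],[[0,0,0],0,255],[[0,0,0],0,255]]' 30;  python3 -m crank '[[[0,0,0],0,255],[[0,0,0],0,255],[[0,0,-2],0,255],[[0,0,-4],0,255],[[0,0,-3],-8.3,255]]'
python3 -m crank '[[[0,0,0],-4.6,255],[[0,0,0],0,255],[[0,0,0],0,255]]'
python3 - <<'E'
from h import *
go((.4331,-.302,.09),96.62)
E
```

```text
clock: 9.05
position: [0.5942, -0.1094, 0.0081]
ee_rot: [3.137, -0.173, 0.001]
force: [-1.1, 0.6, -0.4]
width: 0.613
clock: 9.55
position: [0.594, -0.1092, 0.0991]
ee_rot: [3.141, 0.056, -0.0]
force: [0.4, 0.1, -1.0]
width: 0.538
clock: 9.85
position: [0.5933, -0.1095, 0.0971]
ee_rot: [-3.136, -0.176, 0.002]
force: [0.6, -0.9, -2.0]
width: 0.539
t 9.85 pos [ 0.5933 -0.1095  0.0971] yaw_y -83.57 z [-1.3e-03  2.0e-04 -1.0e+00] w 0.539 F [ 0.6 -0.9 -2. ] q7 [ 0.2   0.54 -0.15  1.76  0.1   0.85 -1.46]
shift cm [-18.07  17.34   0.72]
turn deg (about tool z, tool down) -0.19133185682971998
```

```bash
python3 -m crank '[[[-3.4,3.4,0],0,255],[[-3.4,3.4,0],0,255],[[-3.4,3.4,0],0,255],[[-3.4,3.4,0],0,255],[[-3.4,3.2,0],0,255]]'; python3 -m crank '[[[-1.0,0.5,2],-0.2,255],[[0,0,2],0,255],[[0,0,0],0,255],[[0,0,0],0,255]]'
python3 - <<'E'
from h import *
go((.4331,-.302,.0155),96.62)
E
```

```text
clock: 10.35
position: [0.4424, -0.297, 0.0968]
ee_rot: [-3.136, -0.176, 0.002]
force: [0.4, 0.3, -1.0]
width: 0.536
clock: 10.75
position: [0.4348, -0.3013, 0.0572]
ee_rot: [-3.135, -0.185, 0.002]
force: [0.6, -0.8, -1.0]
width: 0.536
t 10.75 pos [ 0.4348 -0.3013  0.0572] yaw_y -83.25 z [-0.0016  0.0012 -1.    ] w 0.536 F [ 0.6 -0.8 -1. ] q7 [ 0.61  0.5  -0.14  1.98  0.1   0.68 -1.05]
shift cm [-0.17  0.06  4.17]
turn deg (about tool z, tool down) 0.1310404680917827
```

```bash
python3 -m crank '[[[-0.15,0.06,2.5],0,255],[[0,0,1],0,255],[[0,0,0.3],0,255],[[0,0,0.2],0,255],[[0,0,0],0,255]]'
python3 - <<'E'
from h import *
go((.4331,-.302,.0155),96.62)
E
```

```text
clock: 11.25
position: [0.435, -0.3027, 0.0193]
ee_rot: [3.135, 0.186, 0.003]
force: [-2.0, -0.1, 10.4]
width: 0.537
t 11.25 pos [ 0.435  -0.3027  0.0193] yaw_y -83.19 z [ 0.0018 -0.001  -1.    ] w 0.537 F [-2.  -0.1 10.4] q7 [ 0.6   0.56 -0.12  2.    0.12  0.59 -1.06]
shift cm [-0.18 -0.1   0.38]
turn deg (about tool z, tool down) 0.1869326740110182
```

```bash
python3 -m crank '[[[-0.15,-0.05,0],0,255],[[0,0,0.1],0,255],[[0,0,0],0,255]]'
python3 - <<'E'
from h import *
go((.4331,-.302,.0155),96.62)
E
```

```text
clock: 11.55
position: [0.4349, -0.3027, 0.0189]
ee_rot: [3.134, 0.187, 0.007]
force: [1.9, 1.0, 14.8]
width: 0.538
t 11.55 pos [ 0.4349 -0.3027  0.0189] yaw_y -83.17 z [ 0.0045 -0.0019 -1.    ] w 0.538 F [ 1.9  1.  14.8] q7 [ 0.6   0.55 -0.12  2.    0.12  0.58 -1.06]
shift cm [-0.17 -0.09  0.34]
turn deg (about tool z, tool down) 0.21000606438610703
```

```bash
python3 - <<'E'
from h import *
go((.4331,-.302,.0155),96.62)
p,d=get_image('scene');crop('scene',p,178,150,50,6,'pics/g4.png');go(None)
E
```

```text
t 11.55 pos [ 0.4349 -0.3027  0.0189] yaw_y -83.17 z [ 0.0045 -0.0019 -1.    ] w 0.538 F [ 1.9  1.  14.8] q7 [ 0.6   0.55 -0.12  2.    0.12  0.58 -1.06]
shift cm [-0.17 -0.09  0.34]
turn deg (about tool z, tool down) 0.21000606438610703
t 11.6 pos [ 0.4349 -0.3027  0.0189] yaw_y -83.17 z [ 0.0045 -0.002  -1.    ] w 0.539 F [ 1.1  1.5 14.2] q7 [ 0.6   0.55 -0.12  2.    0.12  0.58 -1.06]
```

View pics/g4.png

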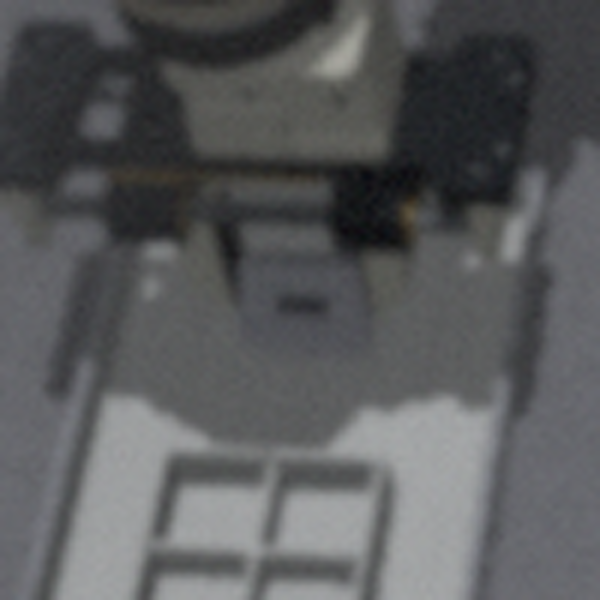

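```bash
python3 -m crank '[[[0,0,-0.2],0,255],[[0,0,0],0,90],[[0,0,0],0,90],[[0,0,0],0,40],[[0,0,0],0,40]]'
python3 - <<'E'
from h import *
go(None)
E
python3 -m crank '[[[0,0,0],0,40],[[0,0,-3],0,0],[[0,0,-5],0,0],[[0,-4,0],0,0],[[0,-4,0],0,0]]'
python3 -m crank '[[[0,-4,0],0,0],[[0,-4,0],0,0],[[0,-4,0],0,0],[[0,0,0],0,0]]'
python3 - <<'E'
from h import *
go((.4336,-.0013,.10),56)
o=frames('l3')
for n in o:
    P=o[n][1]
    for r in(.0305,.0347,.039):
        q,c=fit(P,lambda x,y:h_br(x,y,r,.003),(.4331,-.302,.1155),.04);print(n,r,q.round(4),np.degrees(q[2]).round(2),c)
crop('top',o['top'][0],402,250,40,7,'pics/n2.png');crop('scene',o['scene'][0],178,150,40,7,'pics/n2s.png')
E
```

```text
clock: 12.1
position: [0.4316, -0.3022, 0.0185]
ee_rot: [-3.136, -0.186, 0.001]
force: [0.4, 0.3, -0.7]
width: 0.769
t 12.1 pos [ 0.4316 -0.3022  0.0185] yaw_y -83.22 z [-9.e-04  3.e-04 -1.e+00] w 0.769 F [ 0.4  0.3 -0.7] q7 [ 0.6   0.55 -0.12  2.01  0.12  0.59 -1.06]
clock: 12.6
position: [0.4234, -0.2234, 0.1001]
ee_rot: [3.135, 0.181, 0.005]
force: [0.2, 1.9, 0.8]
width: 1.0
clock: 13.0
position: [0.4076, -0.0989, 0.0988]
ee_rot: [-3.134, -0.197, 0.001]
force: [-0.5, -0.5, -0.4]
width: 0.998
t 13.0 pos [ 0.4076 -0.0989  0.0988] yaw_y -82.82 z [-7.0e-04  1.6e-03 -1.0e+00] w 0.998 F [-0.5 -0.5 -0.4] q7 [ 0.29  0.29 -0.21  2.19  0.1   0.67 -1.44]
shift cm [ 3.8  -9.36 -0.11]
turn deg (about tool z, tool down) 41.182467656664016
top 0.0305 [ 0.4344 -0.3042  0.1441] 8.26 0.0035221858385521675
top 0.0347 [ 0.4342 -0.3038  0.1193] 6.84 0.002450786945821629
top 0.039 [ 0.434  -0.304   0.0951] 5.45 0.0033288904692309173
scene 0.0305 [ 0.4346 -0.3017  0.1536] 8.8 0.0033042890762203987
scene 0.0347 [ 0.4325 -0.3019  0.1474] 8.45 0.0028320357501542357
scene 0.039 [ 0.4302 -0.3038  0.169 ] 9.68 0.0033431649646378362
```

View pics/n2.png

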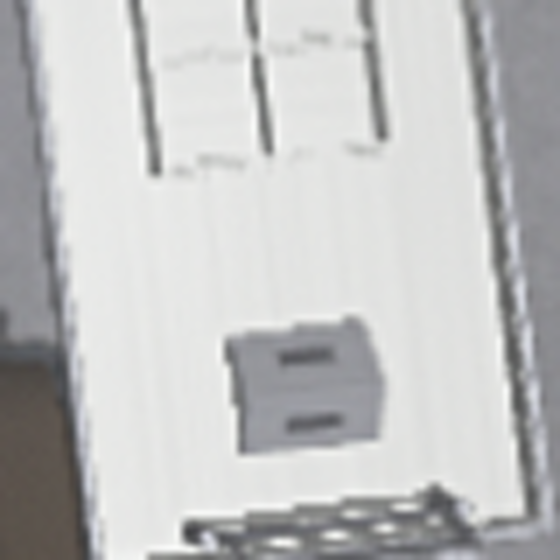

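View pics/n2s.png

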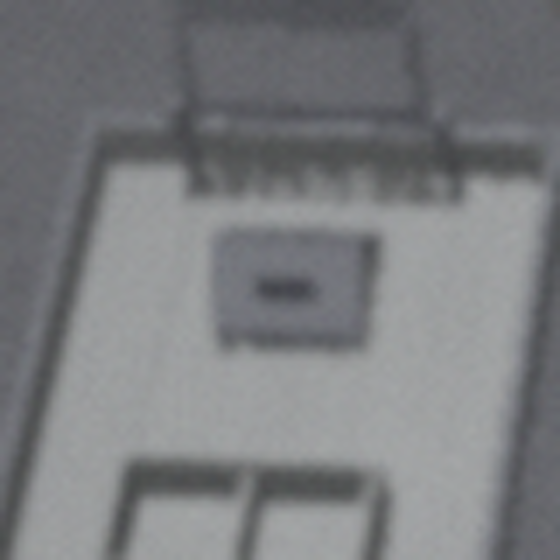

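Both views show the second bracket seated and flush around (402,255) in the top view, and the height fit agrees with two nested. Next is bracket C.

```bash
python3 -m crank '[[[1.9,-4.5,0],0,0],[[1.9,-4.5,0],0,0],[[0,-0.4,0],0,0],[[0,0,0],8.5,0],[[0,0,0],8.5,0]]'
python3 -m crank '[[[0,0,1],8.5,0],[[0,0,1],8.5,0],[[0,0,1],7.2,0],[[0,0,0],0,0],[[0,0,0],0,0]]'
python3 - <<'E'
from h import *
go((.4336,-.0013,.0065),56)
E
```

```text
clock: 13.6
position: [0.4353, -0.0071, 0.0985]
ee_rot: [3.128, -0.29, -0.0]
force: [-0.2, 0.3, -0.9]
width: 1.0
clock: 14.1
position: [0.4351, -0.007, 0.0687]
ee_rot: [3.002, -0.925, -0.001]
force: [0.7, -0.8, -0.4]
width: 0.999
t 14.1 pos [ 0.4351 -0.007   0.0687] yaw_y -124.27 z [-5.e-04 -5.e-04 -1.e+00] w 0.999 F [ 0.7 -0.8 -0.4] q7 [-0.06  0.36 -0.06  2.19  0.04  0.59 -2.32]
shift cm [-0.44 -0.39  6.22]
turn deg (about tool z, tool down) -0.2700798039307415
```

```bash
python3 -m crank '[[[-0.44,-0.39,2],-0.3,0],[[0,0,3],0,0],[[0,0,1.2],0,0],[[0,0,0],0,0]]' 
python3 - <<'E'
from h import *
go((.4336,-.0013,.0065),56)
p,d=get_image('scene');crop('scene',p,306,170,50,6,'pics/g5.png')
E
```

```text
clock: 14.5
position: [0.4329, -0.0008, 0.0058]
ee_rot: [3.004, -0.918, -0.003]
force: [-0.6, 0.2, -0.2]
width: 0.997
t 14.5 pos [ 0.4329 -0.0008  0.0058] yaw_y -123.98 z [-2.3e-03 -2.0e-04 -1.0e+00] w 0.997 F [-0.6  0.2 -0.2] q7 [-0.08  0.48 -0.05  2.24  0.06  0.42 -2.35]
shift cm [ 0.08  0.01 -0.07]
turn deg (about tool z, tool down) 0.024287392965220533
```

View pics/g5.png

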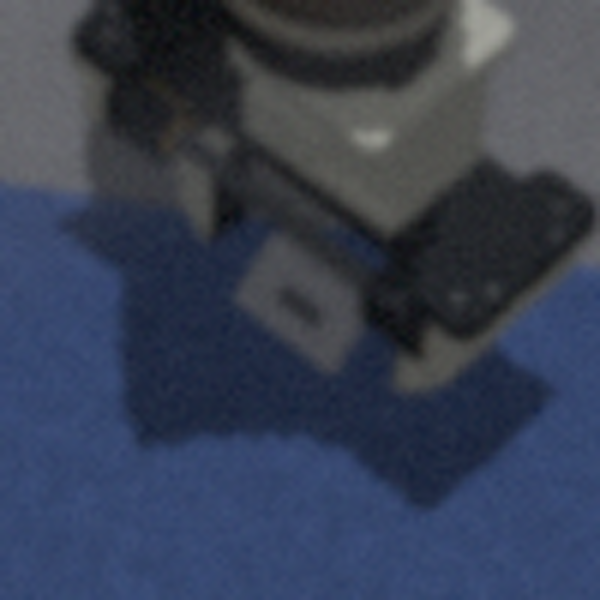

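The fingers straddle bracket C cleanly. Closing and lifting.

```bash
python3 -m crank '[[[0,0,0],0,255],[[0,0,0],0,255],[[0,0,0],0,255],[[0,0,0],0,255],[[0,0,0],0,255]]' 30;  python3 -m crank '[[[0,0,0],0,255],[[0,0,0],0,255],[[0,0,-2],0,255],[[0,0,-4],0,255],[[0,0,-3],-8.3,255]]'
python3 -m crank '[[[0,0,0],-8.5,255],[[0,0,0],-8.5,255],[[0,0,0],-8.5,255],[[0,0,0],-6.8,255],[[0,0,0],0,255]]'
python3 - <<'E'
from h import *
go((.4331,-.302,.09),96.62)
E
```

```text
clock: 15.05
position: [0.4338, -0.0003, 0.007]
ee_rot: [-3.003, 0.921, -0.001]
force: [-0.5, 0.5, 0.5]
width: 0.613
clock: 15.55
position: [0.4333, -0.0002, 0.0981]
ee_rot: [3.062, -0.7, -0.001]
force: [0.6, 0.6, -0.1]
width: 0.534
clock: 16.05
position: [0.4334, -0.0004, 0.0966]
ee_rot: [-3.136, -0.18, 0.001]
force: [-0.0, -0.4, -0.6]
width: 0.537
t 16.05 pos [ 4.334e-01 -4.000e-04  9.660e-02] yaw_y -83.41 z [-4.e-04  1.e-04 -1.e+00] w 0.537 F [-0.  -0.4 -0.6] q7 [ 0.08  0.32 -0.24  2.16  0.12  0.68 -1.7 ]
shift cm [-3.48 29.96  0.66]
turn deg (about tool z, tool down) -0.033803723738174085
```

```bash
python3 -m crank '[[[-0.5,4.7,0],0,255],[[-0.5,4.7,0],0,255],[[-0.5,4.7,0],0,255],[[-0.5,4.7,0],0,255],[[-0.5,4.7,0],0,255]]'; python3 -m crank '[[[-0.5,4.7,0],0,255],[[-0.5,1.7,0],0,255],[[0,0,3],0,255],[[0,0,0],0,255],[[0,0,0],0,255]]'
python3 - <<'E'
from h import *
go((.4331,-.302,.0195),96.62)
E
```

```text
clock: 16.55
position: [0.4349, -0.2384, 0.0967]
ee_rot: [3.137, 0.172, -0.0]
force: [1.8, 0.1, -0.3]
width: 0.538
clock: 17.05
position: [0.4321, -0.3004, 0.0665]
ee_rot: [-3.135, -0.176, 0.003]
force: [0.6, 0.4, -0.0]
width: 0.535
t 17.05 pos [ 0.4321 -0.3004  0.0665] yaw_y -83.59 z [-0.0019  0.0013 -1.    ] w 0.535 F [ 0.6  0.4 -0. ] q7 [ 0.62  0.48 -0.15  1.97  0.1   0.7  -1.05]
shift cm [0.09 0.18 4.7 ]
turn deg (about tool z, tool down) -0.20903058606222658
```

```bash
python3 -m crank '[[[0.05,0.15,2.5],-0.2,255],[[0,0,1],0,255],[[0,0,0.4],0,255],[[0,0,0],0,255],[[0,0,0],0,255]]'
python3 - <<'E'
from h import *
go((.4331,-.302,.0195),96.62)
E
```

```text
clock: 17.55
position: [0.4336, -0.3023, 0.0283]
ee_rot: [3.136, 0.184, 0.0]
force: [0.6, 0.4, -0.9]
width: 0.538
t 17.55 pos [ 0.4336 -0.3023  0.0283] yaw_y -83.3 z [ 3.e-04  0.e+00 -1.e+00] w 0.538 F [ 0.6  0.4 -0.9] q7 [ 0.61  0.54 -0.14  2.    0.12  0.61 -1.06]
shift cm [-0.05 -0.04  0.88]
turn deg (about tool z, tool down) 0.07946611160099337
```

```bash
python3 -m crank '[[[-0.05,0,0.3],0,255],[[0,0,0.2],0,255],[[0,0,0],0,255]]'
python3 -m crank '[[[0,0,0.2],0,255],[[0,0,0],0,255]]'
python3 -m crank '[[[0,0,0.15],0,255],[[0,0,0],0,255]]'
python3 -c "
from h import *
go((.4331,-.302,.0195),96.62)"
```

```text
clock: 17.85
position: [0.4342, -0.3024, 0.0245]
ee_rot: [3.135, 0.184, 0.004]
force: [-1.2, 3.4, 15.3]
width: 0.54
clock: 18.05
position: [0.4344, -0.3023, 0.0229]
ee_rot: [3.135, 0.184, 0.004]
force: [-3.2, 4.4, 19.7]
width: 0.539
clock: 18.25
position: [0.4346, -0.3023, 0.0216]
ee_rot: [3.135, 0.184, 0.005]
force: [-3.1, 5.5, 23.7]
width: 0.539
t 18.25 pos [ 0.4346 -0.3023  0.0216] yaw_y -83.27 z [ 3.1e-03 -8.0e-04 -1.0e+00] w 0.539 F [-3.1  5.5 23.7] q7 [ 0.61  0.55 -0.14  2.    0.13  0.59 -1.07]
shift cm [-0.14 -0.05  0.21]
turn deg (about tool z, tool down) 0.11049547988682207
```

```bash
python3 -m crank '[[[-0.05,0,-0.2],0,255],[[0,0,0],0,100],[[0,0,0],0,90],[[0,0,0],0,40],[[0,0,0],0,40]]'
python3 -m crank '[[[0,0,0],0,40],[[0,0,-3],0,0],[[0,0,-5],0,0],[[0,-4,0],0,0],[[0,-4,0],0,0]]'
python3 -m crank '[[[0,-4,0],0,0],[[0,-4,0],0,0],[[0,-4,0],0,0],[[0,0,0],0,0]]'
python3 - <<'E'
from h import *
o=frames('l4')
for n in o:
    P=o[n][1]
    for r in(.0347,.0389,.043):
        q,c=fit(P,lambda x,y:h_br(x,y,r,.003),(.4331,-.302,.1155),.04,zmax=.046);print(n,r,q.round(4),np.degrees(q[2]).round(2),c)
    for nm,zl,c0s in(('nut',.019,((.686,-.116),(.686,.11))),('plug',.028,((.607,.002),(.592,.108)))):
        for x,y in c0s:
            Q=P.reshape(-1,3);Q=Q[np.hypot(Q[:,0]-x,Q[:,1]-y)<.05];A=Q[(Q[:,2]>zl)&(Q[:,2]<.045)]
            if len(A): print(n,nm,'top',np.nanmedian(A,0).round(4),len(A))
crop('top',o['top'][0],402,250,40,7,'pics/n3.png');crop('scene',o['scene'][0],178,150,40,7,'pics/n3s.png')
cv2.imwrite('pics/f3.png',o['scene'][0][:,:,::-1])
E
```

```text
clock: 18.75
position: [0.432, -0.3029, 0.021]
ee_rot: [-3.136, -0.183, 0.001]
force: [-0.0, -0.6, 0.2]
width: 0.774
clock: 19.25
position: [0.4238, -0.2238, 0.1026]
ee_rot: [3.135, 0.179, 0.005]
force: [1.0, 2.0, -0.6]
width: 1.001
clock: 19.65
position: [0.4082, -0.0993, 0.1013]
ee_rot: [-3.134, -0.194, 0.001]
force: [0.3, -1.2, -0.2]
width: 0.999
top 0.0347 [ 0.4342 -0.303   0.1343] 7.69 0.003864548624348173
top 0.0389 [ 0.4342 -0.3044  0.1305] 7.48 0.0026370284899869326
top 0.043 [ 0.4342 -0.3043  0.1183] 6.78 0.003186378333682531
top nut top [ 0.6908 -0.1167  0.0248] 43
top nut top [0.6885 0.1113 0.0251] 33
top plug top [6.068e-01 5.000e-04 3.520e-02] 32
top plug top [0.5896 0.1086 0.0339] 32
scene 0.0347 [ 0.4342 -0.3001  0.1232] 7.06 0.0037302147840851787
scene 0.0389 [ 0.4323 -0.3003  0.1133] 6.49 0.0032605699522253568
scene 0.043 [ 0.4307 -0.3055  0.1538] 8.81 0.003878833081078588
scene nut top [ 0.6903 -0.1145  0.0244] 46
scene nut top [0.6923 0.113  0.0245] 48
scene plug top [0.61   0.003  0.0343] 53
scene plug top [0.5927 0.1101 0.0343] 52
```

View pics/n3.png

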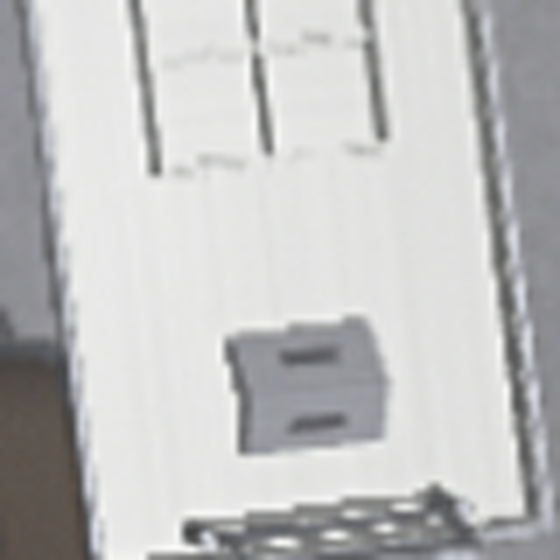

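View pics/n3s.png

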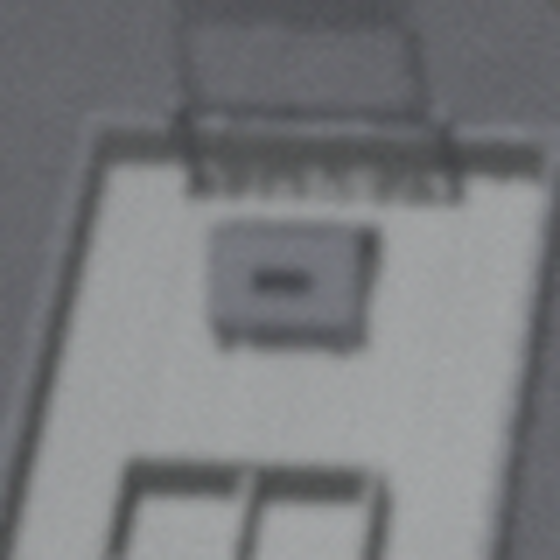

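View pics/f3.png

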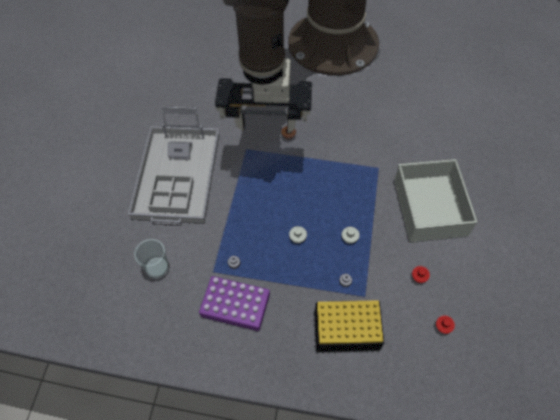

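Three brackets are nested. The height fit says three (ridge at 38.9 mm), the yaw is 6.5–7.5° against the tray's 6.6°, and the ends look flush. The nuts and plugs haven't moved. Next is the nut at scene (233,262), gripped by its collar.

```bash
python3 -c "
from h import *
go((.6895,-.1155,.06),96.62)"
```

```text
t 19.75 pos [ 0.409  -0.1036  0.1013] yaw_y -83.17 z [ 1.e-04 -2.e-04 -1.e+00] w 0.997 F [-0.8 -0.   0.1] q7 [ 0.3   0.29 -0.22  2.18  0.1   0.68 -1.44]
shift cm [27.71  4.51  4.14]
turn deg (about tool z, tool down) 0.20611127918840566
```

```bash
python3 -m crank '[[[4.8,0.8,0],0,0],[[4.8,0.8,0],0,0],[[4.8,0.8,0],0,0],[[4.8,0.8,0],0,0],[[4.8,0.8,0],0.2,0]]'
python3 -m crank '[[[3.7,0.5,2],0,0],[[0,0,2],0,0],[[0,0,0],0,0],[[0,0,0],0,0]]'
python3 -c "
from h import *
go((.6895,-.1155,.0165),96.62)"
```

```text
clock: 20.25
position: [0.6538, -0.1186, 0.1008]
ee_rot: [3.136, 0.174, -0.001]
force: [0.6, -0.2, -0.3]
width: 0.998
clock: 20.65
position: [0.6884, -0.1184, 0.0607]
ee_rot: [3.136, 0.175, -0.003]
force: [-0.1, -0.3, 1.1]
width: 0.999
t 20.65 pos [ 0.6884 -0.1184  0.0607] yaw_y -83.61 z [-2.e-03 -5.e-04 -1.e+00] w 0.999 F [-0.1 -0.3  1.1] q7 [ 0.19  0.71 -0.16  1.52  0.14  0.92 -1.47]
shift cm [ 0.16 -0.28  4.42]
turn deg (about tool z, tool down) -0.22934157222823615
```

```bash
python3 -m crank '[[[0.16,-0.28,2.4],0,0],[[0,0,2],0,0],[[0,0,0],0,60],[[0,0,0],0,60],[[0,0,0],0,60]]'
python3 - <<'E'
from h import *
go((.6895,-.1155,.0165),96.62)
p,d=get_image('scene');crop('scene',p,233,262,45,7,'pics/g6.png')
E
```

```text
clock: 21.15
position: [0.6916, -0.1144, 0.0193]
ee_rot: [3.136, 0.177, 0.004]
force: [-0.1, -0.5, 0.5]
width: 0.793
t 21.15 pos [ 0.6916 -0.1144  0.0193] yaw_y -83.55 z [ 2.6e-03 -5.0e-04 -1.0e+00] w 0.793 F [-0.1 -0.5  0.5] q7 [ 0.18  0.76 -0.16  1.55  0.15  0.84 -1.49]
shift cm [-0.22  0.09  0.28]
turn deg (about tool z, tool down) -0.16685843937102618
```

View pics/g6.png

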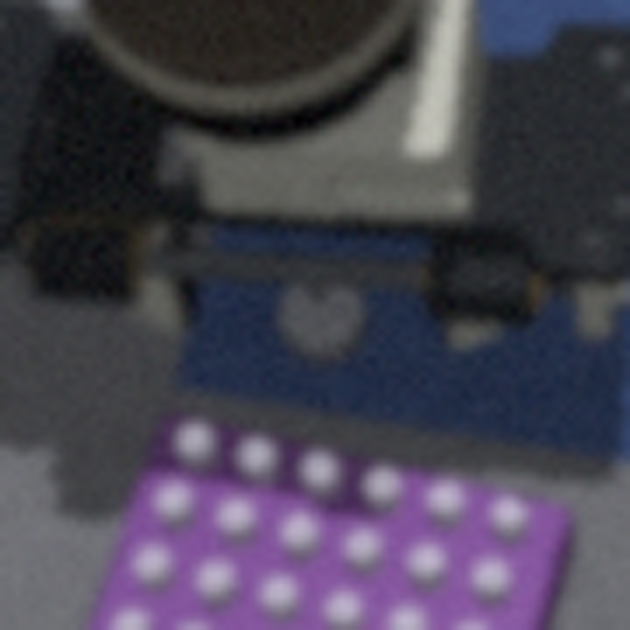

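The nut sits between the open fingers, and the rack is clear. I'll lower slightly and close.

```bash
python3 -m crank '[[[-0.1,0,0.2],0,60],[[0,0,0],0,255],[[0,0,0],0,255],[[0,0,0],0,255],[[0,0,0],0,255]]' 25; python3 -m crank '[[[0,0,0],0,255],[[0,0,0],0,255],[[0,0,0],0,255],[[0,0,0],0,255],[[0,0,0],0,255]]'; python3 -m crank '[[[0,0,-2],0,255],[[0,0,-3],0,255],[[0,0,0],0,255]]'
python3 -c "
from h import *
go((.5719,-.2649,.07),96.62)"
```

```text
clock: 21.7
position: [0.6896, -0.1139, 0.0152]
ee_rot: [3.137, 0.178, -0.0]
force: [-0.5, -0.0, 0.5]
width: 0.463
clock: 22.2
position: [0.6899, -0.1144, 0.0155]
ee_rot: [3.136, 0.177, 0.001]
force: [-0.0, -1.7, 1.1]
width: 0.147
clock: 22.5
position: [0.6921, -0.1137, 0.0692]
ee_rot: [3.136, 0.178, 0.009]
force: [-0.3, -0.2, 0.5]
width: 0.147
t 22.5 pos [ 0.6921 -0.1137  0.0692] yaw_y -83.51 z [ 6.e-03 -1.e-04 -1.e+00] w 0.147 F [-0.3 -0.2  0.5] q7 [ 0.19  0.7  -0.17  1.52  0.14  0.92 -1.48]
shift cm [-13.66  13.67  -0.15]
turn deg (about tool z, tool down) -0.1289719927575561
```

```bash
python3 -m crank '[[[-3.4,3.4,0],0,255],[[-3.4,3.4,0],0,255],[[-3.4,3.4,0],0,255],[[-3.4,3.4,0],0,255],[[0,0,0],0,255]]'; python3 -m crank '[[[0,0,0],0,255],[[0,0,0],0,255]]'
python3 - <<'E'
from h import *
go((.5719,-.2649,.029),96.62)
p,d=get_image('scene');crop('scene',p,178,185,50,6,'pics/g7.png')
E
```

```text
clock: 23.0
position: [0.5635, -0.2728, 0.0644]
ee_rot: [3.134, 0.161, -0.008]
force: [0.5, -0.7, -0.3]
width: 0.154
clock: 23.2
position: [0.5705, -0.2631, 0.065]
ee_rot: [-3.135, -0.18, -0.001]
force: [0.1, 0.6, -0.4]
width: 0.15
t 23.2 pos [ 0.5705 -0.2631  0.065 ] yaw_y -83.44 z [ 4.0e-04  1.1e-03 -1.0e+00] w 0.15 F [ 0.1  0.6 -0.4] q7 [ 0.47  0.61 -0.18  1.72  0.14  0.82 -1.23]
shift cm [0.12 0.2  3.6 ]
turn deg (about tool z, tool down) -0.06397540385955836
```

View pics/g7.png

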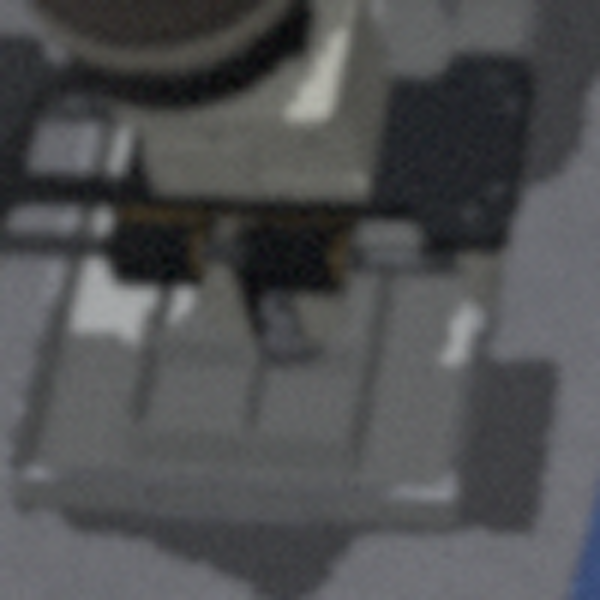

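```bash
python3 -m crank '[[[0.1,0.15,2],0,255],[[0,0,1.2],0,255],[[0,0,0.3],0,255],[[0,0,0],0,255]]'
python3 - <<'E'
from h import *
go((.5719,-.2649,.029),96.62)
p,d=get_image('scene');crop('scene',p,178,185,50,6,'pics/g8.png')
E
```

```text
clock: 23.65
position: [0.5709, -0.2649, 0.0295]
ee_rot: [-3.136, -0.179, 0.002]
force: [-0.6, -0.0, -0.2]
width: 0.149
t 23.65 pos [ 0.5709 -0.2649  0.0295] yaw_y -83.45 z [-1.4e-03  7.0e-04 -1.0e+00] w 0.149 F [-0.6 -0.  -0.2] q7 [ 0.46  0.66 -0.17  1.74  0.15  0.76 -1.24]
shift cm [0.1  0.01 0.05]
turn deg (about tool z, tool down) -0.06825178583574143
```

View pics/g8.png

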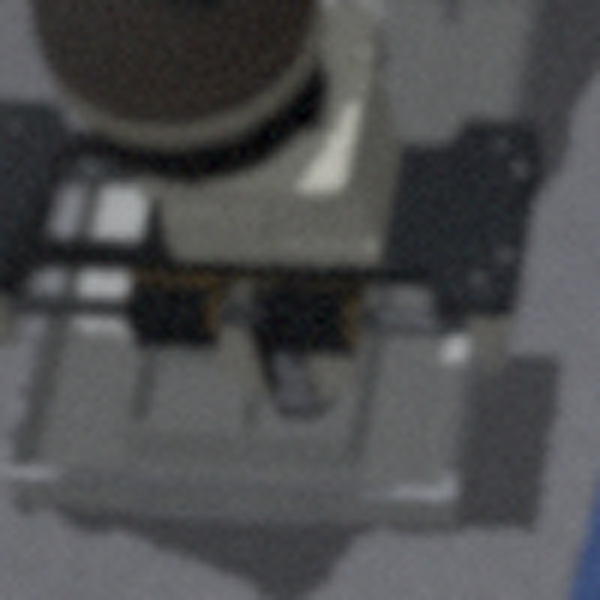

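The nut hangs inside the front-right pocket. Releasing.

```bash
python3 -m crank '[[[0,0,0],0,140],[[0,0,0],0,140],[[0,0,0],0,140],[[0,0,-3],0,60],[[0,0,-3],0,0]]'
python3 -m crank '[[[3,-3.5,0],0,0],[[3,-3.5,0],0,0],[[3,-3.5,0],0,0],[[0,-3.5,0],0,0],[[0,-3.5,0],0,0]]'
python3 - <<'E'
from h import *
o=frames('l5')
crop('scene',o['scene'][0],178,185,50,6,'pics/n5.png')
go((.69,.112,.06),96.62)
for n in o:
    P=o[n][1]
    for nm,zl,c0s in(('nut',.019,((.69,.11),)),('plug',.028,((.607,.002),(.592,.108)))):
        for x,y in c0s:
            Q=P.reshape(-1,3);Q=Q[np.hypot(Q[:,0]-x,Q[:,1]-y)<.05];A=Q[(Q[:,2]>zl)&(Q[:,2]<.045)]
            if len(A): print(n,nm,'top',np.nanmedian(A,0).round(4),len(A))
E
```

```text
clock: 24.2
position: [0.5703, -0.2656, 0.0904]
ee_rot: [-3.136, -0.178, 0.003]
force: [0.7, -0.3, 0.8]
width: 0.533
clock: 24.7
position: [0.6413, -0.0798, 0.0903]
ee_rot: [-3.136, -0.179, -0.001]
force: [-1.0, 0.4, 1.0]
width: 0.966
t 24.8 pos [ 0.6406 -0.074   0.0906] yaw_y -83.05 z [ 1.0e-04  4.1e-03 -1.0e+00] w 0.992 F [-0.4  0.6  0. ] q7 [ 0.16  0.61 -0.19  1.65  0.13  0.9  -1.53]
shift cm [  7.15 -17.85   3.14]
turn deg (about tool z, tool down) 0.3254874820582927
top nut top [0.6888 0.1114 0.026 ] 32
top plug top [ 0.603  -0.0007  0.0355] 17
top plug top [0.5895 0.1087 0.0355] 32
scene nut top [0.6916 0.1128 0.0241] 48
scene plug top [0.61   0.0031 0.0341] 54
scene plug top [0.5922 0.1101 0.0337] 51
```

View pics/n5.png

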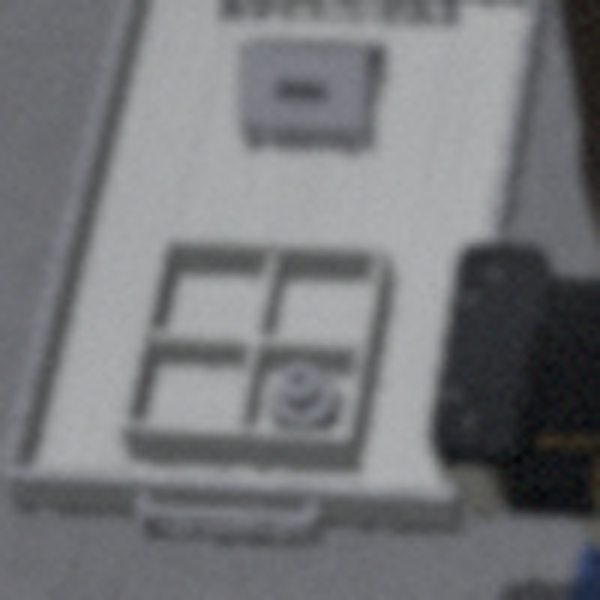

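The nut stands upright in the front-right pocket at crop (303,398). Next is the second nut.

```bash
python3 -m crank '[[[1.8,-4.5,0],0,0],[[1.8,-4.5,0],0,0],[[1.8,-4.5,0],0,0],[[1.6,-4.3,1],0.3,0],[[0,0,2],0,0]]'
python3 -m crank '[[[0,0,0],0,0],[[0,0,0],0,0]]'
python3 -c "
from h import *
go((.6902,.112,.0165),96.62)"
```

```text
clock: 25.3
position: [0.6918, 0.1139, 0.0621]
ee_rot: [-3.129, -0.183, -0.008]
force: [-0.6, 1.1, -0.7]
width: 1.002
clock: 25.5
position: [0.6899, 0.101, 0.0602]
ee_rot: [3.136, 0.167, -0.002]
force: [1.6, -0.5, -0.5]
width: 0.999
t 25.5 pos [0.6899 0.101  0.0602] yaw_y -83.9 z [-9.0e-04 -1.7e-03 -1.0e+00] w 0.999 F [ 1.6 -0.5 -0.5] q7 [-0.12  0.71 -0.17  1.53  0.14  0.91 -1.8 ]
shift cm [ 0.15 -1.1   4.37]
turn deg (about tool z, tool down) -0.5231811507499629
```

```bash
python3 -m crank '[[[0.1,-1.0,2],0,0],[[0,0,0],0,0],[[0,0,0],0,0]]'
python3 -c "
from h import *
go((.6902,.112,.0165),96.62)"
```

```text
clock: 25.8
position: [0.6902, 0.1115, 0.0411]
ee_rot: [3.137, 0.167, 0.0]
force: [-0.1, -0.8, 0.6]
width: 1.005
t 25.8 pos [0.6902 0.1115 0.0411] yaw_y -83.9 z [ 2.e-04 -6.e-04 -1.e+00] w 1.005 F [-0.1 -0.8  0.6] q7 [-0.13  0.74 -0.17  1.54  0.15  0.88 -1.82]
shift cm [ 0.   -0.05  2.46]
turn deg (about tool z, tool down) -0.5154411048828251
```

```bash
python3 -m crank '[[[0,-0.05,2],0,0],[[0,0,0.45],0,0],[[0,0,0],0,60],[[0,0,0],0,60]]'
python3 - <<'E'
from h import *
go((.6902,.112,.016),96.62)
p,d=get_image('scene');crop('scene',p,346,280,45,7,'pics/g9.png')
E
```

```text
clock: 26.2
position: [0.6905, 0.1131, 0.0167]
ee_rot: [3.137, 0.169, 0.002]
force: [0.1, 0.7, 0.1]
width: 0.875
t 26.2 pos [0.6905 0.1131 0.0167] yaw_y -83.85 z [ 0.001 -0.    -1.   ] w 0.875 F [0.1 0.7 0.1] q7 [-0.14  0.77 -0.17  1.55  0.16  0.84 -1.83]
shift cm [-0.05  0.11  0.07]
turn deg (about tool z, tool down) -0.46783213253650047
```

View pics/g9.png

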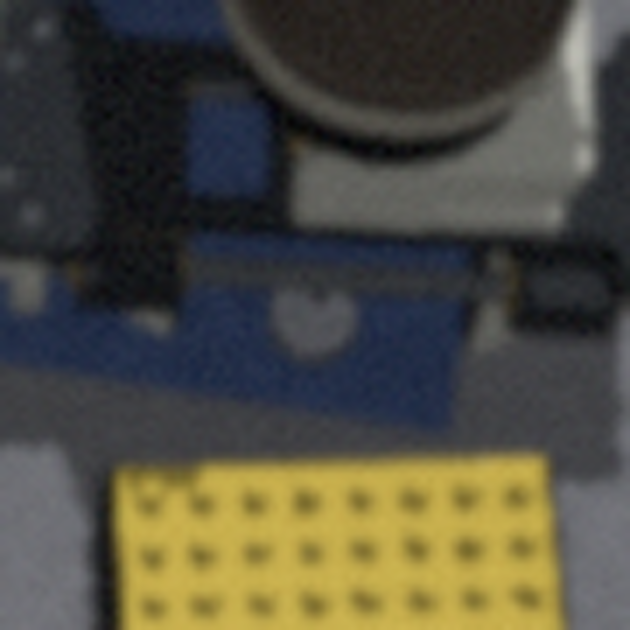

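The nut is centred between the fingers and the tip box is clear.

```bash
python3 -m crank '[[[0,0.05,0.05],0,255],[[0,0,0],0,255],[[0,0,0],0,255],[[0,0,0],0,255],[[0,0,0],0,255]]' 25; python3 -m crank '[[[0,0,0],0,255],[[0,0,0],0,255],[[0,0,0],0,255],[[0,0,0],0,255],[[0,0,0],0,255]]'; python3 -m crank '[[[0,0,-2],0,255],[[0,0,-3],0,255],[[0,0,-2],0,255],[[0,0,0],0,255]]'
python3 -c "
from h import *
go((.5363,-.3099,.08),96.62)"
```

```text
clock: 26.75
position: [0.69, 0.1131, 0.0152]
ee_rot: [3.137, 0.17, -0.0]
force: [0.1, 0.3, -0.4]
width: 0.395
clock: 27.25
position: [0.6903, 0.1128, 0.0155]
ee_rot: [3.137, 0.169, 0.001]
force: [-0.0, -0.9, 3.0]
width: 0.152
clock: 27.65
position: [0.6918, 0.114, 0.0883]
ee_rot: [-3.136, -0.17, -0.008]
force: [0.2, 0.1, 0.5]
width: 0.15
t 27.65 pos [0.6918 0.114  0.0883] yaw_y -83.8 z [ 0.0048  0.0016 -1.    ] w 0.15 F [0.2 0.1 0.5] q7 [-0.13  0.69 -0.18  1.5   0.14  0.96 -1.81]
shift cm [-20.04  40.46   0.69]
turn deg (about tool z, tool down) -0.42158924539694453
```

```bash
python3 -m crank '[[[-2.1,4.3,0],0,255],[[-2.1,4.3,0],0,255],[[-2.1,4.3,0],0,255],[[-2.1,4.3,0],0,255],[[-2.1,4.3,0],0,255]]'; python3 -m crank '[[[-2.1,4.3,0],0,255],[[-2.1,4.3,0],0,255],[[-2.1,4.3,0],0,255],[[-2.1,4.3,0],-0.4,255],[[-1.1,1.8,0],0,255]]'; python3 -m crank '[[[0,0,0],0,255],[[0,0,0],0,255]]'
python3 - <<'E'
from h import *
go((.5363,-.3099,.029),96.62)
E
```

```text
clock: 28.15
position: [0.6072, -0.1134, 0.0841]
ee_rot: [-3.137, -0.17, 0.002]
force: [0.2, -1.2, -0.8]
width: 0.148
clock: 28.65
position: [0.5315, -0.3168, 0.0839]
ee_rot: [3.135, 0.171, -0.004]
force: [0.1, -1.4, -0.7]
width: 0.151
clock: 28.85
position: [0.5344, -0.3108, 0.0842]
ee_rot: [-3.135, -0.179, 0.002]
force: [0.5, 0.6, -0.2]
width: 0.149
t 28.85 pos [ 0.5344 -0.3108  0.0842] yaw_y -83.47 z [-0.0011  0.0012 -1.    ] w 0.149 F [ 0.5  0.6 -0.2] q7 [ 0.57  0.58 -0.18  1.73  0.13  0.85 -1.13]
shift cm [ 0.2  -0.06  5.52]
turn deg (about tool z, tool down) -0.08724972266509212
```

```bash
python3 -m crank '[[[0.15,-0.06,2.5],0,255],[[0,0,2.5],0,255],[[0,0,0.45],0,255],[[0,0,0],0,255]]'
python3 - <<'E'
from h import *
go((.5363,-.3099,.029),96.62)
p,d=get_image('scene');crop('scene',p,178,185,50,6,'pics/g10.png')
E
```

```text
clock: 29.25
position: [0.5364, -0.3085, 0.0299]
ee_rot: [-3.134, -0.184, 0.003]
force: [0.1, 0.1, -0.5]
width: 0.151
t 29.25 pos [ 0.5364 -0.3085  0.0299] yaw_y -83.29 z [-0.0018  0.0016 -1.    ] w 0.151 F [ 0.1  0.1 -0.5] q7 [ 0.55  0.65 -0.17  1.76  0.15  0.75 -1.15]
shift cm [-0.02  0.14  0.09]
turn deg (about tool z, tool down) 0.08871544708131296
```

View pics/g10.png

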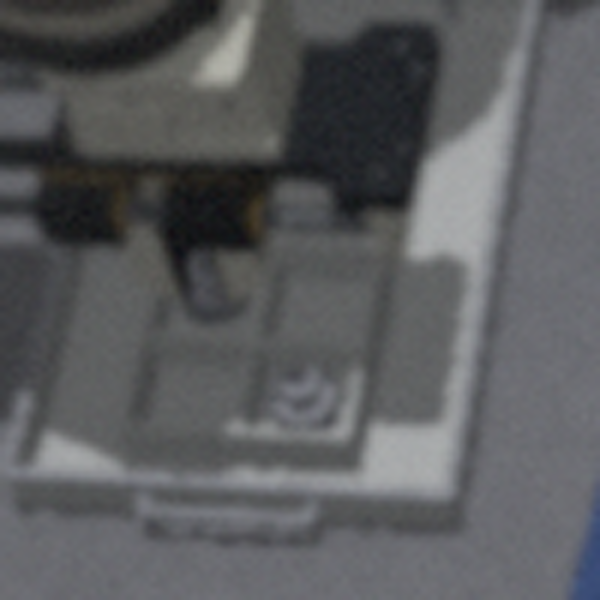

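The second nut hangs over the rear-left pocket, diagonal to the first. Releasing, then checking.

```bash
python3 -m crank '[[[0,0,0],0,140],[[0,0,0],0,140],[[0,0,0],0,140],[[0,0,-3],0,60],[[0,0,-4],0,0]]'
python3 -m crank '[[[2.5,-4.2,0],0,0],[[2.5,-4.2,0],0,0],[[2.5,-4.2,0],0,0],[[0,-4.2,0],0,0],[[0,-4.2,0],0,0]]'
python3 -m crank '[[[0,-4.2,0],0,0],[[0,-4.2,0],0,0]]'
python3 - <<'E'
from h import *
o=frames('l6')
crop('scene',o['scene'][0],178,185,50,6,'pics/n6.png')
cv2.imwrite('pics/n6f.png',o['scene'][0][:,:,::-1])
go((.609,.002,.06),96.62)
for n in o:
    P=o[n][1]
    for nm,zl,c0s in(('plug',.028,((.607,.002),(.592,.108))),):
        for x,y in c0s:
            Q=P.reshape(-1,3);Q=Q[np.hypot(Q[:,0]-x,Q[:,1]-y)<.05];A=Q[(Q[:,2]>zl)&(Q[:,2]<.045)]
            if len(A): print(n,nm,'top',np.nanmedian(A,0).round(4),len(A))
    # tub rim
    Q=P.reshape(-1,3);A=Q[(Q[:,2]>.052)&(Q[:,2]<.068)&(Q[:,1]>.17)&(Q[:,1]<.4)&(Q[:,0]<.62)&(Q[:,0]>.35)]
    print(n,'tub rim',cv2.minAreaRect((A[:,:2]*1000).astype(np.float32)))
E
```

```text
clock: 29.8
position: [0.535, -0.3099, 0.1001]
ee_rot: [-3.135, -0.18, 0.005]
force: [0.8, -1.2, 0.4]
width: 0.536
clock: 30.3
position: [0.5873, -0.0912, 0.1012]
ee_rot: [-3.136, -0.181, -0.002]
force: [0.3, 0.6, -0.5]
width: 0.965
clock: 30.5
position: [0.5771, -0.0082, 0.1013]
ee_rot: [3.136, 0.18, 0.002]
force: [1.7, -0.1, 0.2]
width: 1.001
t 30.6 pos [ 0.5767 -0.0017  0.1016] yaw_y -82.89 z [ 9.e-04  4.e-03 -1.e+00] w 1.002 F [-0.5 -0.5  0.6] q7 [ 0.07  0.5  -0.22  1.82  0.14  0.83 -1.66]
shift cm [3.25 0.05 4.16]
turn deg (about tool z, tool down) 0.49397760589704376
top plug top [0.5886 0.1096 0.0347] 27
top tub rim ((482.2809753417969, 275.48345947265625), (160.51499938964844, 131.5047607421875), 16.293855667114258)
scene plug top [0.6099 0.0028 0.0336] 54
scene plug top [0.5922 0.1101 0.0349] 50
scene tub rim ((482.43109130859375, 277.359619140625), (163.71795654296875, 132.1243133544922), 15.154702186584473)
```

View pics/n6.png

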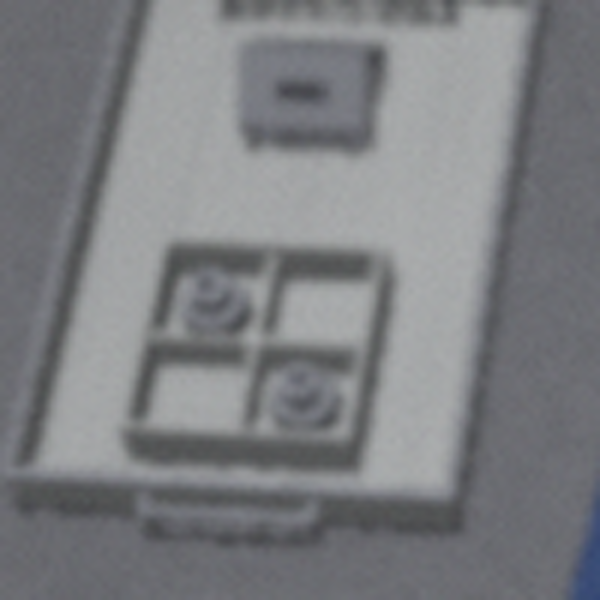

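View pics/n6f.png

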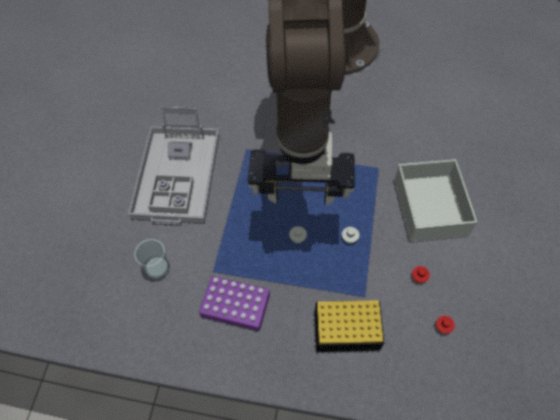

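Both nuts stand in diagonal pockets, at crop (212,300) and (303,398). Next is the white plug at scene (298,235), gripped by the knob. The other candidates are the red plugs at (421,275) and (445,324) and the brown one at (288,132), which don't count. Only the white ones on the mat at (298,235) and (350,235) fit.

```bash
python3 -m crank '[[[3.2,0,2],0.4,0],[[0,0,2.5],0,0],[[0,0,0],0,0],[[0,0,0],0,0]]'
python3 -c "
from h import *
go((.6083,.0017,.0225),96.62)"
```

```text
clock: 31.0
position: [0.6084, -0.0066, 0.0559]
ee_rot: [3.137, 0.169, -0.002]
force: [0.3, 0.1, 1.8]
width: 1.001
t 31.0 pos [ 0.6084 -0.0066  0.0559] yaw_y -83.84 z [-1.3e-03 -3.0e-04 -1.0e+00] w 1.001 F [0.3 0.1 1.8] q7 [ 0.06  0.6  -0.2   1.77  0.16  0.78 -1.68]
shift cm [ 0.09 -0.83  3.34]
turn deg (about tool z, tool down) -0.4563950972777775
```

```bash
python3 -m crank '[[[0.05,-0.8,1.5],0,0],[[0,0,1.8],0,0],[[0,0,0],0,60],[[0,0,0],0,60]]'
python3 - <<'E'
from h import *
go((.6083,.0017,.0225),96.62)
p,d=get_image('scene');crop('scene',p,298,235,45,7,'pics/g11.png')
E
```

```text
clock: 31.4
position: [0.6084, 0.002, 0.0231]
ee_rot: [3.137, 0.17, -0.0]
force: [0.4, -1.5, 1.1]
width: 0.87
t 31.4 pos [0.6084 0.002  0.0231] yaw_y -83.81 z [-2.e-04 -1.e-04 -1.e+00] w 0.87 F [ 0.4 -1.5  1.1] q7 [ 0.04  0.65 -0.19  1.79  0.17  0.72 -1.71]
shift cm [-0.02  0.03  0.06]
turn deg (about tool z, tool down) -0.4302084106732309
```

View pics/g11.png

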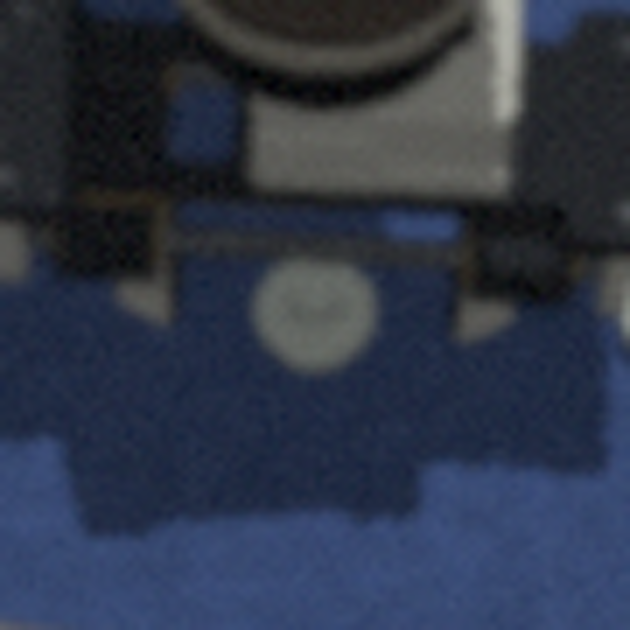

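The crop shows the white plug centred between the fingers. Closing and lifting.

```bash
python3 -m crank '[[[0,0,0.05],0,255],[[0,0,0],0,255],[[0,0,0],0,255],[[0,0,0],0,255],[[0,0,0],0,255]]' 25; python3 -m crank '[[[0,0,0],0,255],[[0,0,0],0,255],[[0,0,0],0,255],[[0,0,0],0,255],[[0,0,0],0,255]]'; python3 -m crank '[[[0,0,-3],0,255],[[0,0,-4],0,255],[[0,0,-4],0,255],[[0,0,0],0,255]]'
python3 -c "
from h import *
go((.465,.25,.13))"
```

```text
clock: 31.95
position: [0.6086, 0.0019, 0.0223]
ee_rot: [3.137, 0.169, 0.0]
force: [0.8, -0.2, -1.1]
width: 0.398
clock: 32.45
position: [0.6086, 0.0019, 0.0222]
ee_rot: [3.137, 0.17, -0.0]
force: [0.0, -0.2, -0.3]
width: 0.162
clock: 32.85
position: [0.6121, 0.0024, 0.1379]
ee_rot: [-3.137, -0.169, -0.015]
force: [0.9, -0.1, 0.3]
width: 0.161
t 32.85 pos [0.6121 0.0024 0.1379] yaw_y -83.82 z [ 9.3e-03  7.0e-04 -1.0e+00] w 0.161 F [ 0.9 -0.1  0.3] q7 [ 0.06  0.5  -0.21  1.71  0.13  0.94 -1.67]
shift cm [-11.97 -26.2    0.67]
```

```bash
python3 -m crank '[[[-2.0,-4.4,0],0,255],[[-2.0,-4.4,0],0,255],[[-2.0,-4.4,0],0,255],[[-2.0,-4.4,0],0,255],[[-2.0,-4.4,0],0,255]]'; python3 -m crank '[[[-1.8,-4.2,0],0,255],[[0,0,0],0,255],[[0,0,0],0,255]]'
python3 - <<'E'
from h import *
go((.465,.262,.045))
p,d=get_image('scene');crop('scene',p,434,190,60,5,'pics/g12.png')
E
```

```text
clock: 33.35
position: [0.4841, 0.2111, 0.1319]
ee_rot: [3.137, 0.169, -0.0]
force: [0.8, -0.1, 0.9]
width: 0.163
clock: 33.65
position: [0.4623, 0.2506, 0.1319]
ee_rot: [3.137, 0.174, -0.001]
force: [0.5, -0.3, 0.8]
width: 0.164
t 33.65 pos [0.4623 0.2506 0.1319] yaw_y -83.63 z [-3.e-04 -2.e-04 -1.e+00] w 0.164 F [ 0.5 -0.3  0.8] q7 [-0.38  0.4  -0.28  1.91  0.14  0.85 -2.2 ]
shift cm [ 0.4  -1.11  8.69]
```

View pics/g12.png

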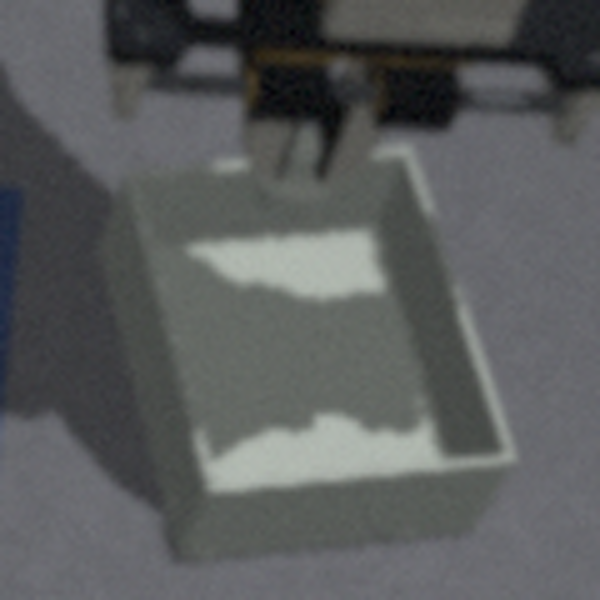

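```bash
python3 -m crank '[[[1.0,-1.2,3],0,255],[[0,0,4],0,255],[[0,0,1],0,255],[[0,0,0],0,255],[[0,0,0],0,170]]'; python3 -m crank '[[[0,0,0],0,170],[[0,0,0],0,170],[[0,0,-4],0,160],[[0,0,-5],0,100]]'
python3 - <<'E'
from h import *
go((.5908,.1095,.10),96.62)
p,d=get_image('scene');crop('scene',p,434,190,60,5,'pics/g13.png')
E
```

```text
clock: 34.2
position: [0.4725, 0.2621, 0.0532]
ee_rot: [3.137, 0.167, 0.001]
force: [0.5, 0.8, 0.8]
width: 0.208
clock: 34.6
position: [0.4705, 0.2618, 0.1424]
ee_rot: [3.135, 0.17, -0.005]
force: [1.7, 0.3, -0.2]
width: 0.416
t 34.6 pos [0.4705 0.2618 0.1424] yaw_y -83.8 z [-0.0031 -0.0018 -1.    ] w 0.416 F [ 1.7  0.3 -0.2] q7 [-0.39  0.41 -0.28  1.87  0.14  0.89 -2.21]
shift cm [10.33 16.44  4.23]
turn deg (about tool z, tool down) -0.4223863216312793
```

View pics/g13.png

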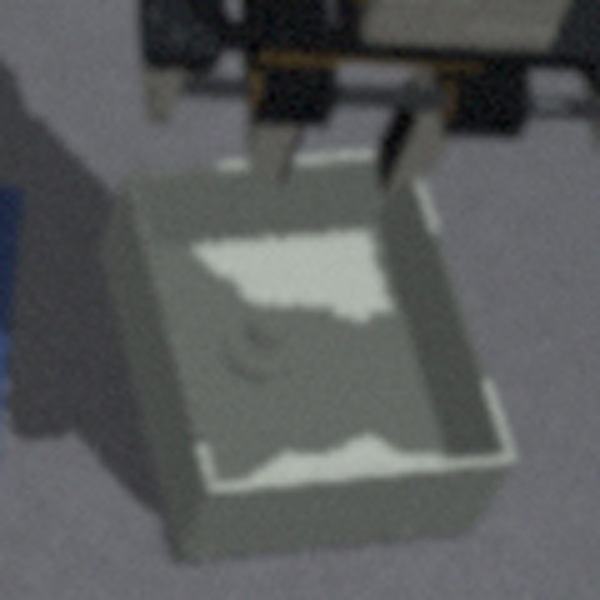

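The first plug is in the tub at crop (260,350). Next is the second white plug.

```bash
python3 -m crank '[[[2.5,4.1,1],0,0],[[2.5,4.1,1],0,0],[[2.5,4.1,1],0,0],[[2.7,4.1,1],0,0],[[0,0,0],0,0]]'; python3 -m crank '[[[0,0,3],0,0],[[0,0,1],0,0],[[0,0,0],0,0]]'
python3 - <<'E'
from h import *
go((.5908,.1095,.0225),96.62)
p,d=get_image('scene');crop('scene',p,350,235,45,7,'pics/g14.png')
E
```

```text
clock: 35.15
position: [0.5945, 0.102, 0.1016]
ee_rot: [3.133, 0.153, 0.002]
force: [-0.7, -0.2, 0.4]
width: 0.891
clock: 35.45
position: [0.5894, 0.1107, 0.0613]
ee_rot: [3.136, 0.17, -0.004]
force: [-0.4, 0.1, -0.2]
width: 0.996
t 35.45 pos [0.5894 0.1107 0.0613] yaw_y -83.78 z [-2.7e-03 -7.0e-04 -1.0e+00] w 0.996 F [-0.4  0.1 -0.2] q7 [-0.12  0.59 -0.22  1.79  0.17  0.79 -1.89]
shift cm [0.14 0.14 3.88]
turn deg (about tool z, tool down) -0.39941600546893596
```

View pics/g14.png

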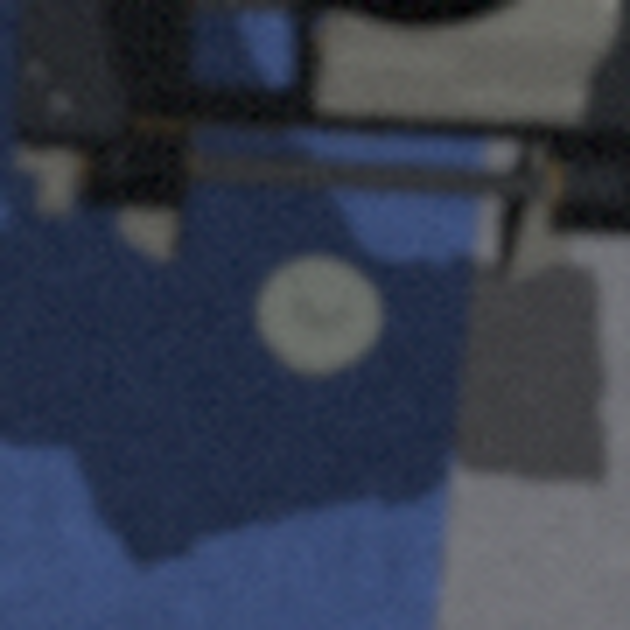

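The white plug is below, between the open fingers. Descending and closing.

```bash
python3 -m crank '[[[0.1,0.1,2],0,0],[[0,0,1.8],0,0],[[0,0,0.1],0,60],[[0,0,0],0,255],[[0,0,0],0,255]]' 25; python3 -m crank '[[[0,0,0],0,255],[[0,0,0],0,255],[[0,0,0],0,255],[[0,0,0],0,255],[[0,0,0],0,255]]';python3 -m crank '[[[0,0,0],0,255],[[0,0,0],0,255]]'; python3 -c "
from h import *
go((.5908,.1095,.0225),96.62)"
python3 -m crank '[[[0,0,-3],0,255],[[0,0,-4],0,255],[[0,0,-4],0,255],[[0,0,0],0,255]]'
python3 -c "
from h import *
go((.495,.285,.13))"
```

```text
clock: 36.0
position: [0.5927, 0.1103, 0.0247]
ee_rot: [-3.137, -0.17, -0.003]
force: [0.3, -0.3, 0.1]
width: 0.789
clock: 36.5
position: [0.5918, 0.1098, 0.0233]
ee_rot: [3.137, 0.169, -0.0]
force: [-0.1, -0.3, -0.3]
width: 0.356
clock: 36.7
position: [0.5918, 0.1098, 0.0232]
ee_rot: [3.137, 0.17, -0.0]
force: [0.7, 0.5, -0.6]
width: 0.177
t 36.7 pos [0.5918 0.1098 0.0232] yaw_y -83.81 z [-1.e-04 -0.e+00 -1.e+00] w 0.177 F [ 0.7  0.5 -0.6] q7 [-0.13  0.64 -0.21  1.81  0.19  0.71 -1.9 ]
shift cm [-0.1   0.02  0.07]
turn deg (about tool z, tool down) -0.43409989751069133
clock: 37.1
position: [0.5951, 0.1109, 0.1389]
ee_rot: [-3.135, -0.169, -0.014]
force: [0.7, -0.5, -0.2]
width: 0.167
t 37.1 pos [0.5951 0.1109 0.1389] yaw_y -83.82 z [ 0.0089  0.0023 -1.    ] w 0.167 F [ 0.7 -0.5 -0.2] q7 [-0.1   0.5  -0.24  1.72  0.14  0.93 -1.86]
shift cm [ -8.09 -18.38   0.84]
```

```bash
python3 -m crank '[[[-1.6,-3.7,0],0,255],[[-1.6,-3.7,0],0,255],[[-1.6,-3.7,0],0,255],[[-1.6,-3.7,0],0,255],[[-1.6,-3.6,0],0,255]]'; python3 -m crank '[[[0,0,0],0,255],[[0,0,0],0,255]]'
python3 - <<'E'
from h import *
go((.495,.285,.045))
p,d=get_image('scene');crop('scene',p,434,190,60,5,'pics/g15.png')
E
```

```text
clock: 37.6
position: [0.4913, 0.2853, 0.1327]
ee_rot: [3.137, 0.17, -0.001]
force: [0.3, 1.2, -0.6]
width: 0.158
clock: 37.8
position: [0.4917, 0.2849, 0.1328]
ee_rot: [3.136, 0.174, -0.001]
force: [1.6, -1.2, -0.0]
width: 0.161
t 37.8 pos [0.4917 0.2849 0.1328] yaw_y -83.66 z [-5.e-04 -4.e-04 -1.e+00] w 0.161 F [ 1.6 -1.2 -0. ] q7 [-0.42  0.46 -0.27  1.81  0.15  0.9  -2.22]
shift cm [0.34 0.02 8.78]
```

View pics/g15.png

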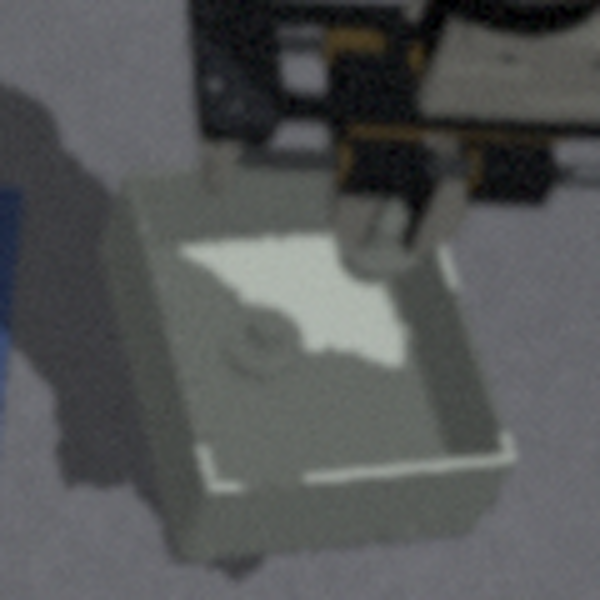

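The second plug is held above the tub and the first stands upright inside. I'll lower beside it and release.

```bash
python3 -m crank '[[[1.7,-0.3,3],0,255],[[0,0,4],0,255],[[0,0,0],0,255],[[0,0,0],0,255],[[0,0,0],0,170]]'; python3 -m crank '[[[0,0,0],0,170],[[0,0,0],0,170],[[0,0,-4],0,170],[[0,0,-5],0,255]]'
python3 - <<'E'
from h import *
go((.44,.10,.17),96.62)
p,d=get_image('scene');crop('scene',p,434,190,60,5,'pics/g16.png')
E
```

```text
clock: 38.35
position: [0.5101, 0.2889, 0.0649]
ee_rot: [-3.136, -0.168, -0.003]
force: [0.1, 0.5, 0.2]
width: 0.209
clock: 38.75
position: [0.5077, 0.288, 0.1531]
ee_rot: [3.135, 0.17, -0.006]
force: [1.1, 0.8, 0.4]
width: 0.287
t 38.75 pos [0.5077 0.288  0.1531] yaw_y -83.8 z [-0.0035 -0.0021 -1.    ] w 0.287 F [1.1 0.8 0.4] q7 [-0.41  0.46 -0.28  1.74  0.15  0.96 -2.21]
shift cm [-8.77 17.97 -1.63]
turn deg (about tool z, tool down) -0.4166318414807506
```

View pics/g16.png

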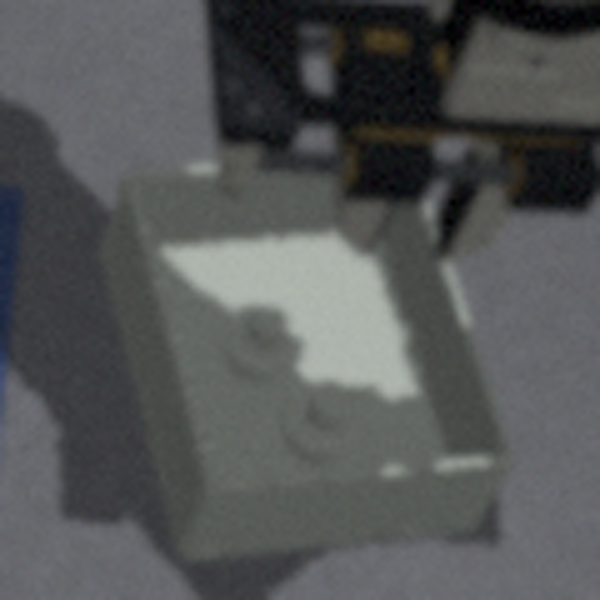

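Both plugs stand in the tub. Now the retainer: I'll go behind its plate with the fingers shut, then push towards the saddle.

```bash
python3 -c "
from h import *
go((.3376,-.3125,.17),96.62)"
```

```text
t 38.8 pos [0.5117 0.2913 0.163 ] yaw_y -83.79 z [ 0.008   0.0054 -1.    ] w 0.249 F [1.4 2.2 6.4] q7 [-0.41  0.45 -0.28  1.73  0.15  0.97 -2.2 ]
shift cm [-23.83  58.14  -1.17]
turn deg (about tool z, tool down) -0.4116092405151903
```

```bash
python3 -m crank '[[[-1.8,4.4,-1],0,255],[[-1.8,4.4,0],0,255],[[-1.8,4.4,0],0,255],[[-1.8,4.4,0],0,255],[[-1.8,4.4,0],0,255]]'; python3 -m crank '[[[-1.8,4.4,0],0,255],[[-1.8,4.4,0],0,255],[[-1.8,4.4,0],0,255],[[-1.8,4.4,0],0,255],[[-1.8,4.4,0],0,255]]'; python3 -m crank '[[[-1.8,4.4,0],0,255],[[-1.8,4.4,0],0,255],[[-1.8,4.4,0],-0.4,255],[[0,0,0],0,255],[[0,0,0],0,255]]'
python3 - <<'E'
from h import *
go((.3376,-.3125,.17),96.62)
o=frames('l7');P=o['top'][1].reshape(-1,3)
A=P[(P[:,2]>.07)&(P[:,2]<.105)&(abs(P[:,0]-.385)<.05)&(abs(P[:,1]+.306)<.06)];print(len(A),np.nanmean(A,0),np.nanmax(A,0),np.nanmin(A,0))
P=o['scene'][1].reshape(-1,3)
A=P[(P[:,2]>.07)&(P[:,2]<.105)&(abs(P[:,0]-.385)<.05)&(abs(P[:,1]+.306)<.06)];print(len(A),np.nanmean(A,0),np.nanmax(A,0),np.nanmin(A,0))
crop('scene',o['scene'][0],178,125,60,5,'pics/r1.png')
E
```

```text
clock: 39.3
position: [0.4428, 0.0589, 0.164]
ee_rot: [3.137, 0.17, 0.003]
force: [0.4, -0.9, -0.3]
width: 0.008
clock: 39.8
position: [0.3771, -0.1697, 0.1641]
ee_rot: [3.136, 0.17, 0.003]
force: [1.7, 0.3, 0.8]
width: 0.008
clock: 40.3
position: [0.3378, -0.3058, 0.1637]
ee_rot: [3.136, 0.176, 0.001]
force: [0.7, 0.3, 0.3]
width: 0.005
t 40.3 pos [ 0.3378 -0.3058  0.1637] yaw_y -83.57 z [ 9.e-04 -6.e-04 -1.e+00] w 0.005 F [0.7 0.3 0.3] q7 [ 0.61  0.23  0.01  2.05 -0.    0.85 -0.84]
shift cm [-0.09  0.66 -0.63]
turn deg (about tool z, tool down) -0.19488504946559715
118 [ 0.37976989 -0.30693921  0.0908103 ] [ 0.38863761 -0.2669034   0.10175386] [ 0.37390025 -0.34747005  0.07143125]
256 [ 0.38088237 -0.30551864  0.08821799] [ 0.39317974 -0.26530256  0.09977823] [ 0.37283037 -0.34562108  0.07144322]
```

View pics/r1.png

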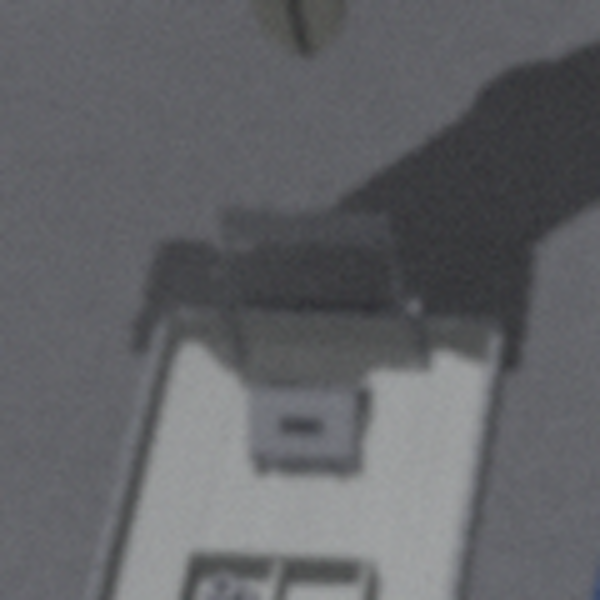

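The plate stands at x≈0.373–0.39, with its top at z≈0.10. The shut fingers are clear behind it, so I'll descend and then push slowly.

```bash
python3 -m crank '[[[0,0.3,3],0,255],[[0,0,3],0,255],[[0,0,2.8],0,255],[[0,0,0],0,255]]'; python3 -m crank '[[[1.2,0,0],0,255],[[1.2,0,0],0,255],[[0.8,0,0],0,255],[[0.8,0,0],0,255],[[0,0,0],0,255]]'
python3 - <<'E'
from h import *
go(None)
p,d=get_image('scene');crop('scene',p,178,125,60,5,'pics/r2.png')
E
```

```text
clock: 40.8
position: [0.3374, -0.3051, 0.0729]
ee_rot: [-3.132, -0.185, 0.006]
force: [0.2, 0.3, 0.2]
width: 0.005
clock: 41.3
position: [0.3801, -0.3032, 0.0759]
ee_rot: [3.135, 0.183, 0.003]
force: [0.5, 0.3, -0.5]
width: 0.003
t 41.3 pos [ 0.3801 -0.3032  0.0759] yaw_y -83.32 z [ 1.8e-03 -7.0e-04 -1.0e+00] w 0.003 F [ 0.5  0.3 -0.5] q7 [ 0.56  0.41  0.01  2.08 -0.    0.66 -0.89]
```

View pics/r2.png

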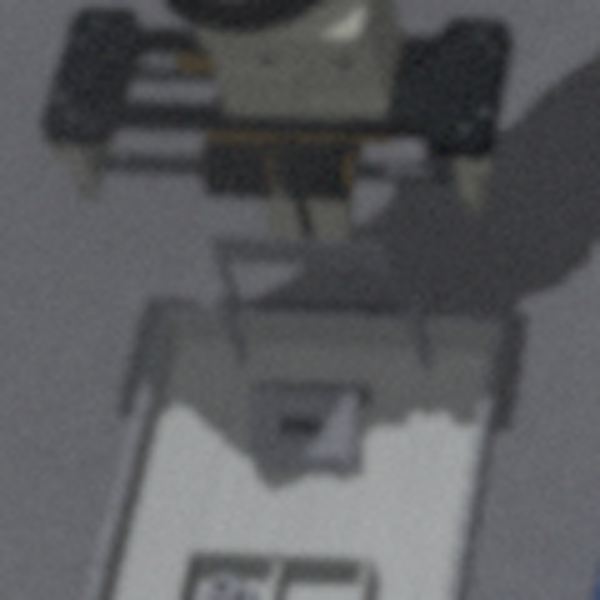

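The plate has been pushed to about upright. A little more.

```bash
python3 -m crank '[[[0.6,0,0],0,255],[[0.6,0,0],0,255],[[0.6,0,0],0,255],[[0,0,0],0,255],[[0,0,0],0,255]]'
python3 - <<'E'
from h import *
go(None)
p,d=get_image('scene');crop('scene',p,178,125,60,5,'pics/r3.png')
E
```

```text
clock: 41.85
position: [0.3962, -0.3013, 0.0752]
ee_rot: [3.136, 0.181, 0.0]
force: [0.3, 1.1, 0.6]
width: 0.005
t 41.85 pos [ 0.3962 -0.3013  0.0752] yaw_y -83.4 z [ 1.e-04 -1.e-04 -1.e+00] w 0.005 F [0.3 1.1 0.6] q7 [ 0.54  0.42  0.01  2.05 -0.    0.67 -0.91]
```

View pics/r3.png

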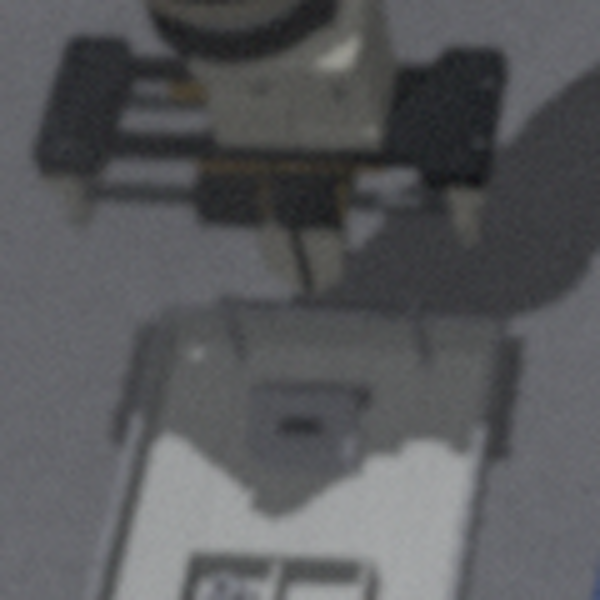

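```bash
python3 -m crank '[[[0.6,0,0],0,255],[[0.6,0,0],0,255],[[0,0,0],0,255],[[0,0,0],0,255],[[0,0,0],0,255]]'
python3 - <<'E'
from h import *
go(None)
p,d=get_image('scene');crop('scene',p,178,125,60,5,'pics/r4.png')
E
```

```text
clock: 42.4
position: [0.4077, -0.2999, 0.0752]
ee_rot: [-3.136, -0.181, 0.0]
force: [0.4, 0.8, 0.3]
width: 0.003
t 42.4 pos [ 0.4077 -0.2999  0.0752] yaw_y -83.41 z [-3.e-04  0.e+00 -1.e+00] w 0.003 F [0.4 0.8 0.3] q7 [ 0.52  0.43  0.01  2.03 -0.    0.68 -0.92]
```

View pics/r4.png

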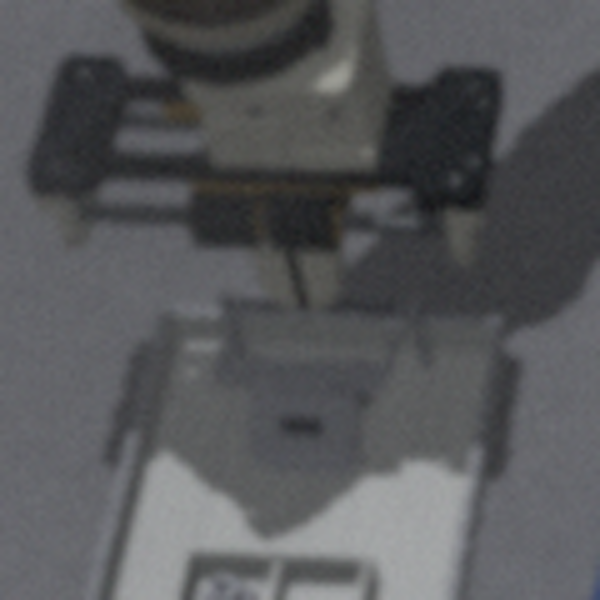

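```bash
python3 -m crank '[[[0,0,0],0,255],[[0,0,0],0,255],[[0,0,0],0,255],[[0,0,0],0,255],[[0,0,0],0,255]]'
python3 - <<'E'
from h import *
o=frames('l8')
p=o['scene'][0];crop('scene',p,178,140,40,7,'pics/r5.png')
P=o['scene'][1].reshape(-1,3);x,y=loc(P,(.4945,-.2943,.1155))
for a in np.arange(-.11,-.03,.006):
    m=(abs(x-a)<.003)&(abs(y)<.036)&(P[:,2]>.003);print(round(a,3),m.sum(),np.nanpercentile(P[m,2],[10,50,90]).round(3) if m.sum() else '')
E
```

```text
clock: 42.95
position: [0.4079, -0.2999, 0.0753]
ee_rot: [3.136, 0.18, 0.0]
force: [-0.3, 0.2, -0.6]
width: 0.006
-0.11 47 [0.004 0.017 0.158]
-0.104 73 [0.004 0.043 0.175]
-0.098 8 [0.004 0.043 0.097]
-0.092 6 [0.004 0.05  0.099]
-0.086 14 [0.004 0.089 0.14 ]
-0.08 96 [0.079 0.103 0.401]
-0.074 166 [0.059 0.102 0.4  ]
-0.068 297 [0.041 0.2   0.376]
-0.062 691 [0.044 0.191 0.35 ]
-0.056 788 [0.04  0.288 0.38 ]
-0.05 1320 [0.148 0.305 0.382]
-0.044 614 [0.017 0.329 0.398]
-0.038 163 [0.005 0.403 0.434]
-0.032 138 [0.004 0.421 0.44 ]
```

View pics/r5.png

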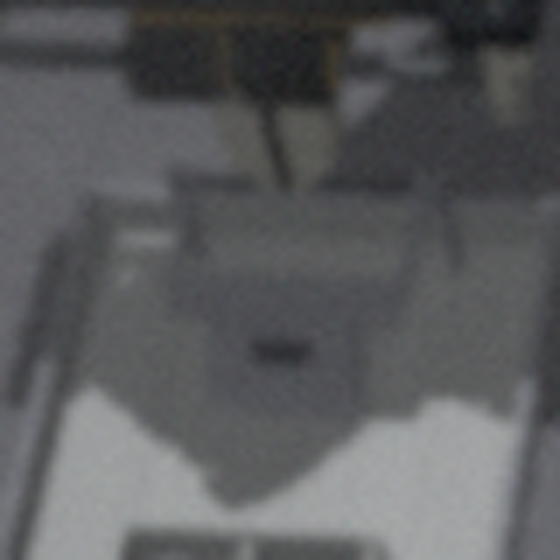

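The plate now lies across the bracket stack at z≈0.041–0.044. I'll retreat straight up, then aside, and make the final check.

```bash
python3 -m crank '[[[0,0,-3],0,255],[[0,0,-4],0,255],[[0,0,-4],0,255],[[0,-4.5,-2],0,255],[[0,-4.5,0],0,255]]'; python3 -m crank '[[[0,-4.5,0],0,255],[[0,-4.5,0],0,255],[[0,-4.5,0],0,255],[[0,-4.5,0],0,255],[[0,0,0],0,255]]'
python3 - <<'E'
from h import *
go(None)
o=frames('l9')
for n in o: cv2.imwrite(f'pics/fin_{n}.png',o[n][0][:,:,::-1]);crop(n,o[n][0],*((178,150) if n=='scene' else (402,250)),40,7,f'pics/finc_{n}.png')
for n in o:
    P=o[n][1].reshape(-1,3);x,y=loc(P,(.4945,-.2943,.1155))
    for a in np.arange(-.104,-.03,.006):
        m=(abs(x-a)<.003)&(abs(y)<.034)&(P[:,2]>.003);print(n,round(a,3),m.sum(),np.nanpercentile(P[m,2],[10,50,90]).round(3) if m.sum() else '')
E
```

```text
clock: 43.55
position: [0.3992, -0.2109, 0.2082]
ee_rot: [3.134, 0.176, 0.008]
force: [0.6, 1.3, 0.2]
width: 0.005
clock: 44.05
position: [0.3762, -0.0266, 0.2055]
ee_rot: [-3.135, -0.192, -0.001]
force: [-0.0, -1.4, -0.6]
width: 0.002
t 44.05 pos [ 0.3762 -0.0266  0.2055] yaw_y -82.99 z [ 5.0e-04  1.2e-03 -1.0e+00] w 0.002 F [-0.  -1.4 -0.6] q7 [ 0.13  0.06 -0.21  2.14  0.02  0.94 -1.54]
top -0.104 63 [0.004 0.007 0.047]
top -0.098 35 [0.003 0.005 0.007]
top -0.092 31 [0.003 0.005 0.007]
top -0.086 34 [0.003 0.005 0.008]
top -0.08 48 [0.012 0.02  0.024]
top -0.074 54 [0.011 0.026 0.031]
top -0.068 58 [0.04  0.044 0.046]
top -0.062 68 [0.04  0.043 0.046]
top -0.056 70 [0.039 0.042 0.046]
top -0.05 71 [0.015 0.029 0.041]
top -0.044 59 [0.017 0.022 0.026]
top -0.038 48 [0.004 0.007 0.021]
top -0.032 41 [0.004 0.005 0.008]
scene -0.104 65 [0.004 0.043 0.046]
scene -0.098 3 [0.005 0.007 0.04 ]
scene -0.092 0 
scene -0.086 0 
scene -0.08 4 [0.003 0.004 0.005]
scene -0.074 9 [0.004 0.004 0.013]
scene -0.068 60 [0.004 0.042 0.045]
scene -0.062 78 [0.036 0.042 0.044]
scene -0.056 128 [0.028 0.037 0.043]
scene -0.05 102 [0.019 0.027 0.038]
scene -0.044 133 [0.005 0.017 0.025]
scene -0.038 60 [0.004 0.006 0.02 ]
scene -0.032 33 [0.003 0.004 0.006]
```

View pics/fin_scene.png

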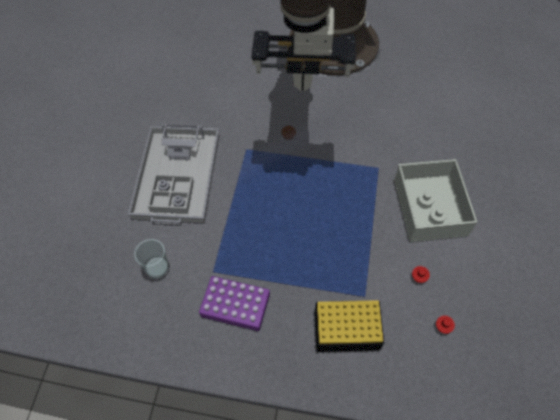

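View pics/finc_scene.png

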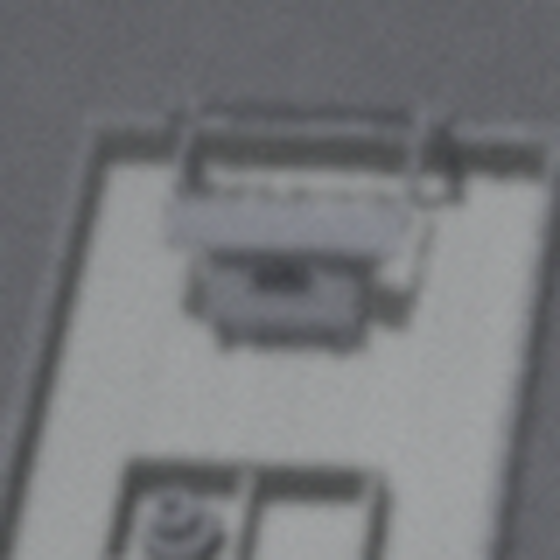

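View pics/finc_top.png

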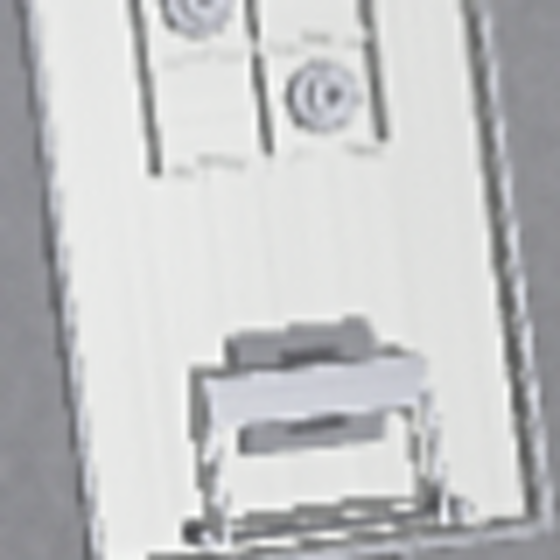

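Everything is in place. The plate lies level on the stack, the nuts are at scene (165,185) and (179,201), the plugs are in the tub at (427,200) and (438,216), the mat is empty, and the bystanders and look-alikes are where they were.

```bash
python3 -c "
from cell import workorder
print(workorder.sign_off())"
```

```text
the job is handed in; nothing more can be done
None
```

The job is done and handed in at about 44 s of the 210 s allowed; the sign-off gives no verdict.

- **Brackets:** All three (the only ones in this run) are nested over the saddle. The depth fits match three fully seated brackets: ridge at about 38.9 mm, and the stack turned 6.5–7.5° against the tray's 6.6°. The ends look flush to about one pixel (2.4 mm), and the stack sits about 1–3 mm off centre along the ridge.
- **Nuts:** Both stand upright in diagonal pockets of their own.
- **Plugs:** Both white plugs stand in the tub. The red and brown look-alikes, tip box, tube rack and beaker look unmoved.
- **Retainer:** It lies level across the stack, with its plate at z ≈ 42–44 mm. The arm was clear of everything at hand-in.

**Checks that disagreed:**
- The two cameras differ by 1–4 mm on the stack's position along the ridge.
- The second and third brackets met resistance 2–4 mm above the expected height (about 15 and 24 N), and settled once I let go.
- I did not re-fit the bracket poses after lowering the retainer. I checked them only in the pictures and the height profile.

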